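Sort objective canisters by weight into the lanes of a rack

TASK

The three look-alike canisters on the rubber mat hold a heavy objective, a light objective and nothing but packing: tell them apart by how heavy they are when lifted. Stand the heaviest gently in the rack lane next to the tall end plate, the middle one in the middle lane and the lightest in the lane at the far end from the plate, and slide each one, kept upright throughout, along its lane so that it pushes the lane's sliding stop back until it comes up solid, gently (never more than 25 N on the stop), and leave it standing there. Leave the vial, the slide box and the eyepiece where they are.

Things in the scene. Friction and masses are not known exactly. Their poses are not given: they have to be found in the camera images.
- can_a_mid (a point): canister a, upright: one of three look-alike cylinders, 44 mm diameter, 80 mm tall, white plastic with a black cap (top 14 mm). The point is at its centre, 40 mm above its underside. z is its axis. Its contents, and so its weight (about 90, 230 or 470 g in all, each give or take a tenth; one canister of each), cannot be seen and change from one time to the next; the contents are loose inside and may shift a little when lifted.
- can_b_mid (a point): canister b, upright: one of three look-alike cylinders, 44 mm diameter, 80 mm tall, white plastic with a black cap (top 14 mm). The point is at its centre, 40 mm above its underside. z is its axis. Its contents, and so its weight (about 90, 230 or 470 g in all, each give or take a tenth; one canister of each), cannot be seen and change from one time to the next; the contents are loose inside and may shift a little when lifted.
- can_c_mid (a point): canister c, upright: one of three look-alike cylinders, 44 mm diameter, 80 mm tall, white plastic with a black cap (top 14 mm). The point is at its centre, 40 mm above its underside. z is its axis. Its contents, and so its weight (about 90, 230 or 470 g in all, each give or take a tenth; one canister of each), cannot be seen and change from one time to the next; the contents are loose inside and may shift a little when lifted.
- can_a: the same canister a, origin at the centre of its underside
- can_b: the same canister b, origin at the centre of its underside
- can_c: the same canister c, origin at the centre of its underside
- rack: fixed aluminium rack with three parallel lanes, 150 mm long (x) by 320 mm wide (y), origin at the centre of its underside; x along the lanes to the back, the open front facing the robot; a 75 mm tall, 6 mm thick end plate stands along its +y edge (67 mm from the centre line of the nearest lane). The back wall is 40 mm high
- lane_heavy (a point): the heaviest canister's lane, next to the tall end plate, of the rack. The point is on the lane's floor (8 mm above the bench), on the lane's centre line, 27 mm behind its open front end; a good place to stand a canister down in front of the stop. x points along the lane to its back, y to the rack's tall end plate, z up. The lane is 54 mm wide between ribs 10 mm high above its floor, 90 mm from lane centre to lane centre.
- lane_middle (a point): the middle lane of the rack. The point is on the lane's floor (8 mm above the bench), on the lane's centre line, 27 mm behind its open front end; a good place to stand a canister down in front of the stop. x points along the lane to its back, y to the rack's tall end plate, z up. The lane is 54 mm wide between ribs 10 mm high above its floor, 90 mm from lane centre to lane centre.
- lane_light (a point): the lightest canister's lane, at the end away from the tall plate, of the rack. The point is on the lane's floor (8 mm above the bench), on the lane's centre line, 27 mm behind its open front end; a good place to stand a canister down in front of the stop. x points along the lane to its back, y to the rack's tall end plate, z up. The lane is 54 mm wide between ribs 10 mm high above its floor, 90 mm from lane centre to lane centre.
- stop_heavy (a joint): travel (m) of the heavy lane's sliding stop: 0 fully forward, 0.028 home, where it comes up solid. A black upright plate across the lane, 44 mm wide, 12 mm thick, top 66 mm above the lane floor. It drags with about 3 N and stays where left. At 0 its front face is 46 mm behind the lane's point, give or take 6 mm, differing by lane and time. Push with the can held at half height, or it may pitch.
- stop_middle (a joint): travel (m) of the middle lane's sliding stop: 0 fully forward, 0.028 home, where it comes up solid. A black upright plate across the lane, 44 mm wide, 12 mm thick, top 66 mm above the lane floor. It drags with about 3 N and stays where left. At 0 its front face is 46 mm behind the lane's point, give or take 6 mm, differing by lane and time. Push with the can held at half height, or it may pitch.
- stop_light (a joint): travel (m) of the light lane's sliding stop: 0 fully forward, 0.028 home, where it comes up solid. A black upright plate across the lane, 44 mm wide, 12 mm thick, top 66 mm above the lane floor. It drags with about 3 N and stays where left. At 0 its front face is 46 mm behind the lane's point, give or take 6 mm, differing by lane and time. Push with the can held at half height, or it may pitch.
- mat: fixed black rubber mat, 200 x 360 mm, 4 mm thick, on which the canisters stand, origin at the centre of its underside
- vial: bystander: loose glass vial with white cap, 36 mm diameter, 85 mm tall, origin at the centre of its underside
- slide_box: bystander: loose pale green slide box, 75 x 50 x 18 mm, origin at the centre of its underside
- eyepiece: bystander: loose black eyepiece, up to 42 mm diameter, 60 mm tall, origin at the centre of its underside
There are look-alikes about, which are no part of the job. Leave any orange or purple look-alike of the can_a alone.

How it is judged (in metres and radians):
At the end, for the whole second after the job is handed in: Each weight class stands in its own lane (heaviest beside the tall end plate), upright within 4 degrees, within 9 mm of the lane's centre line and 40 to 64 mm behind the lane's point; all three stops within 2.5 mm of fully home (joint above 0.0255); canisters at rest and released (((x of can_a_mid in the frame of lane_heavy between 0.04 and 0.064 m and y of can_a_mid in the frame of lane_heavy between -0.009 and 0.009 m and z of can_a_mid in the frame of lane_heavy between 0.036 and 0.044 m and angle between can_a_mid's own z axis and vertical below 0.08 rad and contact force between can_a and rack between 3.6 and 6.5 N) or (x of can_b_mid in the frame of lane_heavy between 0.04 and 0.064 m and y of can_b_mid in the frame of lane_heavy between -0.009 and 0.009 m and z of can_b_mid in the frame of lane_heavy between 0.036 and 0.044 m and angle between can_b_mid's own z axis and vertical below 0.08 rad and contact force between can_b and rack between 3.6 and 6.5 N) or (x of can_c_mid in the frame of lane_heavy between 0.04 and 0.064 m and y of can_c_mid in the frame of lane_heavy between -0.009 and 0.009 m and z of can_c_mid in the frame of lane_heavy between 0.036 and 0.044 m and angle between can_c_mid's own z axis and vertical below 0.08 rad and contact force between can_c and rack between 3.6 and 6.5 N)) and value of joint each of stop_heavy, stop_middle, stop_light above 0.0255 m and ((x of can_a_mid in the frame of lane_middle between 0.04 and 0.064 m and y of can_a_mid in the frame of lane_middle between -0.009 and 0.009 m and z of can_a_mid in the frame of lane_middle between 0.036 and 0.044 m and angle between can_a_mid's own z axis and vertical below 0.08 rad and contact force between can_a and rack between 1.6 and 3.2 N) or (x of can_b_mid in the frame of lane_middle between 0.04 and 0.064 m and y of can_b_mid in the frame of lane_middle between -0.009 and 0.009 m and z of can_b_mid in the frame of lane_middle between 0.036 and 0.044 m and angle between can_b_mid's own z axis and vertical below 0.08 rad and contact force between can_b and rack between 1.6 and 3.2 N) or (x of can_c_mid in the frame of lane_middle between 0.04 and 0.064 m and y of can_c_mid in the frame of lane_middle between -0.009 and 0.009 m and z of can_c_mid in the frame of lane_middle between 0.036 and 0.044 m and angle between can_c_mid's own z axis and vertical below 0.08 rad and contact force between can_c and rack between 1.6 and 3.2 N)) and ((x of can_a_mid in the frame of lane_light between 0.04 and 0.064 m and y of can_a_mid in the frame of lane_light between -0.009 and 0.009 m and z of can_a_mid in the frame of lane_light between 0.036 and 0.044 m and angle between can_a_mid's own z axis and vertical below 0.08 rad and contact force between can_a and rack between 0.4 and 1.5 N) or (x of can_b_mid in the frame of lane_light between 0.04 and 0.064 m and y of can_b_mid in the frame of lane_light between -0.009 and 0.009 m and z of can_b_mid in the frame of lane_light between 0.036 and 0.044 m and angle between can_b_mid's own z axis and vertical below 0.08 rad and contact force between can_b and rack between 0.4 and 1.5 N) or (x of can_c_mid in the frame of lane_light between 0.04 and 0.064 m and y of can_c_mid in the frame of lane_light between -0.009 and 0.009 m and z of can_c_mid in the frame of lane_light between 0.036 and 0.044 m and angle between can_c_mid's own z axis and vertical below 0.08 rad and contact force between can_c and rack between 0.4 and 1.5 N)) and linear speed of each of can_a, can_b, can_c below 0.02 m/s); the robot touches nothing.
It fails at once if a sliding stop is pushed with more than 25 N (contact force between any of stop_heavy, stop_middle, stop_light and anything else above 25 N).
It fails at once if a canister is banged or pressed on the rack with more than 40 N (contact force between any of can_a, can_b, can_c and rack above 40 N).
It fails at once if a canister is tipped by more than 40 degrees (angle between any of can_a_mid, can_b_mid, can_c_mid's own z axis and vertical above 0.7 rad).
It fails at once if the vial, slide box or eyepiece is moved by more than 15 mm (distance of any of vial, slide_box, eyepiece from where it was at the start of the episode above 0.015 m).
It also fails if it takes over 72 s, if anything falls off the work surface, if the arm or the gripper's body presses on something with over 40 N, if the wrist force passes 120 N, or if a joint passes its speed limit or range.

ROBOT

A 7-joint arm with a two-finger parallel gripper is mounted at the origin on the work surface. World frame = base frame: x ahead of the robot, y to its left, z up, the work surface at z = 0. Lengths are in m, angles in degrees, forces in N, time in s.
With the tool pointing down it reaches from about 0.425 to 0.875 m from the base axis. Payload 4.7 kg.
Tool frame: the origin (TCP) lies midway between the tips of the shut fingers; the grasp point (between the pads) lies env.grip_point_offset behind it (env.grip_point_offset is the distance from the TCP to the grasp point, in m); z points along the fingers, y is the line along which they close (so a half turn about z gives the same grasp; the last joint's range is limited). The gripper opens to 87 mm and grips with 3 to 60 N. Pads are 19 mm wide; open, the fingers measure 117 mm over their backs; the gripper's body (75 mm by 190 mm) begins 51 mm behind the grasp point.
Start: joints at [0.808, 18.392, -4.016, 83.108, 1.295, 78.541, -3.26], TCP at [0.65, -0, 0.223] pointing down, gripper open.
Joint ranges: [-163.93, 163.93], [-17.29, 119.83], [-79.2, 71.16], [3.27, 140.29], [-89.18, 269.18], [5.43, 117.66], [-154.24, 154.24]. Speed limits (degrees/s): [147.25, 147.25, 180, 180, 180, 180, 180].

INTERFACE

Orientations are given as [roll, pitch, yaw] about the fixed x, y, z axes, in that order (R = Rz(yaw) Ry(pitch) Rx(roll)).
In Python, from cell import env gives the robot as it stands.
- The arm moves only by the shell command python3 -m creep 'ROWS' [FORCE]. ROWS is a JSON object of lists of equal length, an entry for each row: "translation": the shift along the tool's x, y, z in units of 0.08 m (1.0 is 0.08 m), a list of three; "turn": the turn, a rotation vector about the tool's x, y, z in units of 180 degrees (1.0 is 180 degrees), a list of three; "grip": the opening, from 0 (shut) to 1 (fully open). In form: {"translation": [[x, y, z], ...], "turn": [[ax, ay, az], ...], "grip": [grip, ...]}. A call has 1 to 5 rows; each row shifts and turns the commanded pose from where the row before left it, along the tool's axes as they then stand; what a row does not reach is not made up. A row lasts 1/8 s, in which the tool goes at most 62.5 mm and 10.7 degrees, less where a joint would pass 70% of its speed; a pose out of reach is approached as far as the arm can. A call with a number of a shift or a turn outside -1 to 1 is refused whole. A call with a gripper value outside its range is refused whole. The fingers move at their own pace and stop on an object; FORCE is the grip in N (left out, the last holds). Time passes only in rows, so rows that do not move let the fingers close. It gives the time, the measured TCP pose, the force, the opening and the grip force at its end, in the units of the state.
- env.get_obs(): the state, without advancing time (a new reading comes with each control period).
- env.read_camera(name): name is "scene" or "side" or "wrist"; returns a dict with "frame" (420x560x3 uint8, red, green, blue), "z_map" (420x560 float32, m along the optical axis (not along the pixel's ray), 0 where there is no reading), "K" (3x3 intrinsics, pixels), "rvec" (rotation vector, rad) and "tvec" (3), from world to camera coordinates, as OpenCV has them. Camera axes: x right, y down, z forward; pixel columns grow to the right and rows downward; lengths in m; the calibration is good to about 2 mm. A picture is of the moment at which its call begins.
- env.sign_off(): hands the job in; it is judged then, once.
The state is a dict: "time_s": time; "qpos": joint angles; "joint_velocities": joint speeds; "effort": joint torques, N m; "tool_pos": TCP position; "tool_rot": TCP orientation; "force": force on the tool from outside, world axes, zero at the start; "wrist_torque": the same for the moment, N m; "grip_width": finger opening in m; "grasp_force": force on a finger pad.
Only numpy, scipy, OpenCV 4.12 (cv2) and the standard library are available. Lean on these libraries where they do the work, as an engineer would, in place of code of your own. Each camera call takes 0.05 s, during which the arm holds its last target. There are 200 camera calls.

## Working session

There is one attempt and no reset: what is moved stays moved. The work goes in short steps, Python scripts to look and compute and a shell command to move; the robot and the scene stay as the last step left them, time stands still between calls to the robot, and variables do not carry over. Pictures are saved under pics/ and viewed, at most 10 in all, crops included, and the job is handed in when it is done.

```bash
ls; mkdir -p pics
cat > h.py <<'E'
import numpy as np,cv2
from cell import env
def cam(n):
    c=env.read_camera(n); c['R']=cv2.Rodrigues(np.array(c['rvec'],float))[0]; c['t']=np.array(c['tvec'],float).reshape(3); return c
def cloud(c):
    z=c['z_map']; v,u=np.mgrid[:z.shape[0],:z.shape[1]]; K=c['K']
    p=np.stack([(u-K[0,2])/K[0,0]*z,(v-K[1,2])/K[1,1]*z,z],-1)
    return (p-c['t'])@c['R']
def save(c,n,crop=None,s=1):
    f=c['frame'][...,::-1]
    if crop: f=f[crop[1]:crop[3],crop[0]:crop[2]]
    cv2.imwrite('pics/'+n,cv2.resize(f,None,fx=s,fy=s,interpolation=cv2.INTER_CUBIC))
E
python3 - <<'E'
from h import *
o=env.get_obs(); print({k:np.round(v,3) for k,v in o.items()}, env.grip_point_offset)
a=cam('scene');b=cam('side')
save(a,'scene.png');save(b,'side.png')
for c in(a,b): print(np.round(-c['R'].T@c['t'],3), (c['z_map']>0).mean())
E
```

```text
pics
{'time_s': np.float64(0.0), 'qpos': array([ 0.808, 18.443, -4.016, 83.173,  1.294, 78.542, -3.261]), 'joint_velocities': array([ 0.092,  0.101,  0.044, -0.116, -0.036, -0.047,  0.055]), 'effort': array([-0.0000e+00, -4.9128e+01, -4.0400e-01, -3.1253e+01, -6.4000e-02,
        4.4000e-02,  0.0000e+00]), 'tool_pos': array([ 0.649, -0.   ,  0.221]), 'tool_rot': array([-1.79888e+02,  5.00000e-03,  9.00010e+01]), 'force': array([-0.07 ,  0.583, -0.725]), 'wrist_torque': array([ 0.06 , -0.017,  0.049]), 'grasp_force': np.float64(0.0), 'grip_width': np.float64(0.088)} 0.0187
[1.133 0.226 0.942] 0.9961267006802721
[ 0.136 -0.679  0.622] 0.9960544217687075
```

View pics/scene.png

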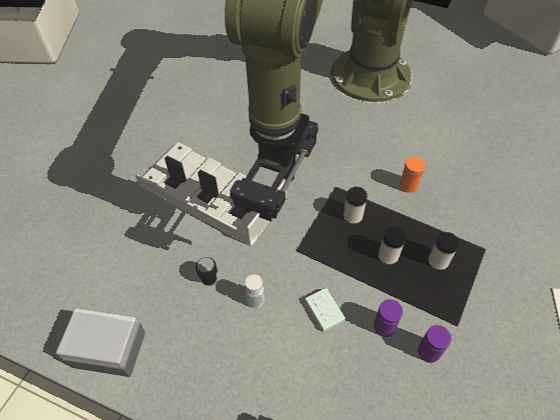

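View pics/side.png

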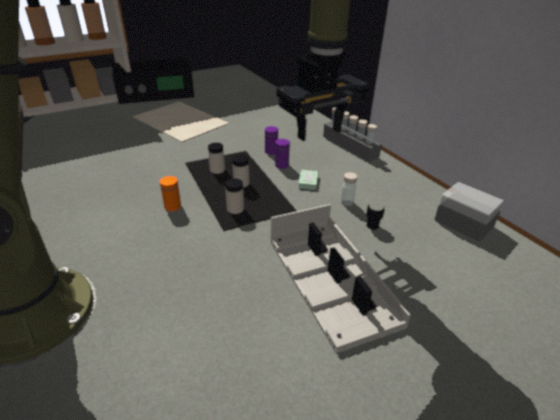

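Scene view: canisters (white, black cap) at scene px (355,205), (392,246) and (443,251), all on the mat. Not to be taken: orange (413,175), purple (389,318) and (435,344), white-capped vial (254,290), black eyepiece (207,270). The rack is at (205,190), with its end plate towards the mat. In the side view the canisters are at (217,158), (241,171) and (234,196), and the rack is fully visible at (335,285).

Run:
```python
from h import *
for n in('scene','side'):
    c=cam(n);P=cloud(c);f=c['frame'].astype(int);dark=f.max(-1)<70
    print(n)
    m=(dark&(P[...,2]>.066)&(P[...,2]<.1)&(P[...,0]>.3)&(P[...,0]<.95)&(abs(P[...,1])<.6)).astype(np.uint8)
    k,l,s,ce=cv2.connectedComponentsWithStats(m)
    for i in range(1,k):
        if s[i,4]<25: continue
        q=P[l==i]; top=q[q[:,2]>np.percentile(q[:,2],90)-.006]
        (x,y),r=cv2.minEnclosingCircle(top[:,:2].astype(np.float32))
        print('dark',ce[i].round(),s[i,4],'mid',top.mean(0).round(3),'circ',round(x,4),round(y,4),round(r,4),'lo',q.min(0).round(3),'hi',q.max(0).round(3))
    # all objects
    m=((P[...,2]>.012)&(P[...,2]<.12)&(P[...,0]>.25)&(P[...,0]<1)&(abs(P[...,1])<.6)).astype(np.uint8)
    k,l,s,ce=cv2.connectedComponentsWithStats(m)
    for i in range(1,k):
        if s[i,4]<60: continue
        q=P[l==i]; print('obj',ce[i].round(),s[i,4],'lo',np.percentile(q,1,0).round(3),'hi',np.percentile(q,99,0).round(3),f[l==i].mean(0).round())
    save(c,n+'_crop.png',(295,160,495,360) if n=='scene' else (255,190,425,360),3)
```

```text
scene
dark [173. 162.] 93 mid [ 0.55  -0.305  0.075] circ 0.55 -0.306 0.0221 lo [ 0.542 -0.327  0.066] hi [ 0.558 -0.285  0.079]
dark [206. 176.] 99 mid [ 0.557 -0.216  0.075] circ 0.5565 -0.2161 0.022 lo [ 0.55  -0.237  0.066] hi [ 0.564 -0.195  0.078]
dark [356. 196.] 308 mid [0.485 0.11  0.085] circ 0.4841 0.1107 0.0224 lo [0.462 0.088 0.068] hi [0.506 0.131 0.09 ]
dark [394. 237.] 389 mid [0.553 0.213 0.085] circ 0.551 0.2132 0.0227 lo [0.53  0.191 0.066] hi [0.574 0.235 0.089]
dark [447. 243.] 394 mid [0.524 0.315 0.085] circ 0.5225 0.3161 0.0228 lo [0.502 0.294 0.068] hi [0.544 0.337 0.091]
dark [429. 343.] 31 mid [0.74  0.333 0.073] circ 0.7373 0.3346 0.0117 lo [0.729 0.324 0.066] hi [0.745 0.345 0.077]
obj [201. 192.] 4355 lo [ 0.462 -0.376  0.012] hi [ 0.644 -0.062  0.077] [129. 125. 117.]
obj [412. 173.] 596 lo [0.328 0.182 0.013] hi [0.37  0.224 0.084] [179. 101.  58.]
obj [355. 204.] 639 lo [0.463 0.09  0.013] hi [0.505 0.131 0.088] [89. 85. 79.]
obj [392. 244.] 697 lo [0.533 0.192 0.014] hi [0.574 0.235 0.088] [77. 73. 68.]
obj [444. 249.] 741 lo [0.503 0.294 0.014] hi [
[... 1530 characters left out ...]
7 0.082] [72. 40. 85.]
obj [216. 156.] 411 lo [0.502 0.291 0.014] hi [0.544 0.331 0.086] [74. 70. 66.]
obj [238. 183.] 938 lo [0.463 0.086 0.014] hi [0.571 0.226 0.086] [66. 62. 59.]
obj [309. 177.] 268 lo [0.687 0.088 0.013] hi [0.764 0.166 0.022] [177. 194. 175.]
obj [349. 187.] 387 lo [ 0.742 -0.024  0.014] hi [0.773 0.007 0.087] [131. 130. 122.]
obj [170. 191.] 524 lo [0.328 0.179 0.013] hi [0.37  0.221 0.081] [141.  75.  25.]
obj [468. 209.] 2308 lo [ 0.906 -0.288  0.013] hi [ 0.996 -0.166  0.083] [104. 103. 101.]
obj [374. 216.] 263 lo [ 0.731 -0.137  0.013] hi [ 0.766 -0.102  0.061] [31. 31. 31.]
obj [338. 274.] 7667 lo [ 0.46  -0.381  0.013] hi [ 0.64  -0.054  0.075] [110. 107. 101.]
```

Run:
```python
from h import *
for n in('side','scene'):
    c=cam(n);P=cloud(c).reshape(-1,3);f=c['frame'].reshape(-1,3).astype(int)
    reg=(P[:,0]>.44)&(P[:,0]<.66)&(P[:,1]>-.40)&(P[:,1]<-.03)&(f.max(1)>75)
    def line(m,nm):
        q=P[m].astype(np.float32)
        if len(q)<10: print(nm,len(q));return
        vx,vy,x,y=cv2.fitLine(q[:,:2],cv2.DIST_HUBER,0,.001,.001).ravel()
        print(n,nm,len(q),'dir',round(np.degrees(np.arctan2(vy,vx)),2),'pt',round(float(x),4),round(float(y),4),'lo',q.min(0).round(3),'hi',q.max(0).round(3))
    z=P[:,2]
    line(reg&(z>.045)&(z<.09)&(P[:,1]>-.12),'plate')
    line(reg&(z>.034)&(z<.044)&(P[:,1]<-.11),'wall')
    q=P[reg&(z>.006)&(z<.09)]
    r=cv2.minAreaRect(q[:,:2].astype(np.float32)); print('rect',np.round(r[0],4),np.round(r[1],4),round(r[2],2))
    yw=None
    # ribs: points z .014-.022
    q=P[reg&(z>.0155)&(z<.021)]
    np.save('/tmp/rib_%s.npy'%n,q)
    # sweep yaw maximising sharpness of y' histogram
    best=max(np.arange(-15,10,.25),key=lambda a:(np.histogram(-np.sin(np.radians(a))*q[:,0]+np.cos(np.radians(a))*q[:,1],np.arange(-.5,.2,.002))[0]**2).sum())
    h,e=np.histogram(-np.sin(np.radians(best))*q[:,0]+np.cos(np.radians(best))*q[:,1],np.arange(-.5,.2,.003))
    print('ribs yaw',best,[(round(e[i]+.0015,4),int(h[i])) for i in range(len(h)) if h[i]>12])
```

```text
side plate 699 dir -8.6 pt 0.5708 -0.0634 lo [ 0.498 -0.076  0.045] hi [ 0.648 -0.046  0.078]
side wall 437 dir 81.29 pt 0.6087 -0.3009 lo [ 0.594 -0.386  0.034] hi [ 0.642 -0.111  0.044]
rect [ 0.5509 -0.2168] [0.3228 0.1527] 81.51
ribs yaw -8.5 [(np.float64(-0.2945), 34), (np.float64(-0.2915), 140), (np.float64(-0.2885), 111), (np.float64(-0.2855), 111), (np.float64(-0.2825), 108), (np.float64(-0.2795), 113), (np.float64(-0.2765), 107), (np.float64(-0.2735), 106), (np.float64(-0.2705), 90), (np.float64(-0.2675), 105), (np.float64(-0.2645), 99), (np.float64(-0.2615), 107), (np.float64(-0.2585), 96), (np.float64(-0.2555), 106), (np.float64(-0.2525), 89), (np.float64(-0.2495), 16), (np.float64(-0.1955), 77), (np.float64(-0.1925), 61), (np.float64(-0.1895), 63), (np.float64(-0.1865), 68), (np.float64(-0.1835), 59), (np.float64(-0.1805), 66), (np.float64(-0.1775), 66), (np.float64(-0.1745), 68), (np.float64(-0.1715), 61), (np.float64(-0.1685), 68), (np.float64(-0.1655), 68), (np.float64(-0.1625), 59), (np.float64(-0.1595), 13), (np.float64(-0.1055), 64), (np.float64(-0.1025), 48), (np.f
[... 1481 characters left out ...]
(np.float64(-0.1745), 46), (np.float64(-0.1715), 35), (np.float64(-0.1685), 38), (np.float64(-0.1655), 39), (np.float64(-0.1625), 37), (np.float64(-0.1595), 40), (np.float64(-0.1565), 25), (np.float64(-0.1025), 30), (np.float64(-0.0995), 46), (np.float64(-0.0965), 61), (np.float64(-0.0935), 39), (np.float64(-0.0905), 36), (np.float64(-0.0875), 34), (np.float64(-0.0845), 32), (np.float64(-0.0815), 32), (np.float64(-0.0785), 23), (np.float64(-0.0755), 25), (np.float64(-0.0725), 21), (np.float64(-0.0695), 27), (np.float64(-0.0665), 14), (np.float64(-0.0125), 15), (np.float64(-0.0095), 19), (np.float64(-0.0065), 28), (np.float64(-0.0035), 24), (np.float64(-0.0005), 20), (np.float64(0.0295), 25)]
```

View pics/side_crop.png

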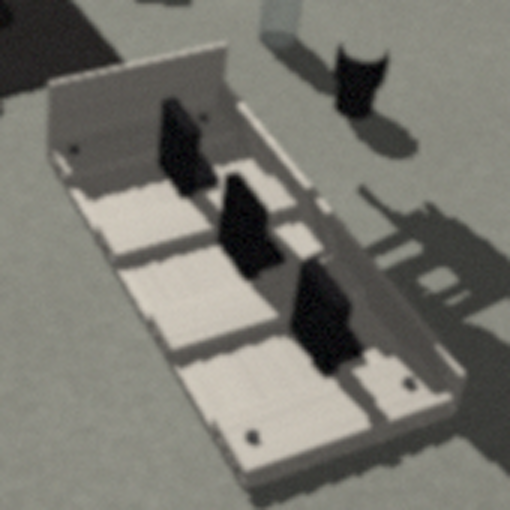

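View pics/scene_crop.png

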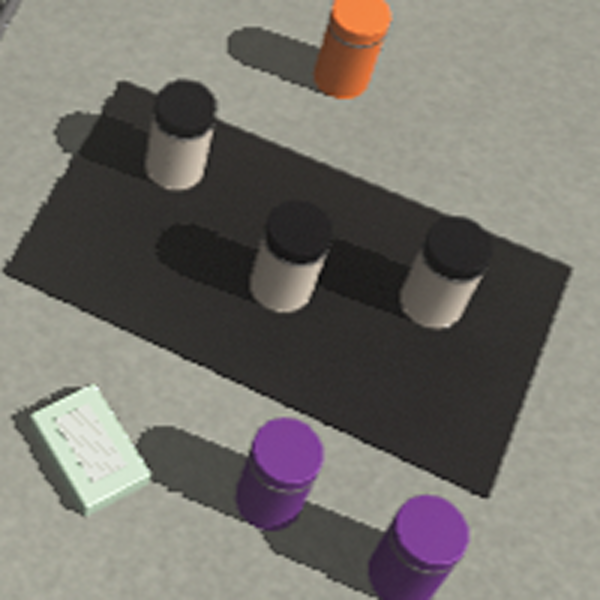

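Side crop: rack with three lanes and black stops at (180,145), (245,225) and (325,315). The tall end plate is at (140,110), next to the mat. Scene crop: three black-capped white canisters on the mat at (180,135), (290,255) and (445,275). The orange and purple ones are all off the mat, so the choice is confirmed.

```bash
cat > d.py <<'E'
import sys,numpy as np
from cell import env
from scipy.spatial.transform import Rotation as Rt
# rack-aligned frame F: yaw -8.5 deg; usage d.py x' y' zgrasp
o=env.get_obs(); R=Rt.from_euler('xyz',o['tool_rot'],degrees=True)
F=Rt.from_euler('z',-8.5,degrees=True)
g=np.array(o['tool_pos'])-R.apply([0,0,env.grip_point_offset])
print('t',round(o['time_s'],2),'grasp F',F.inv().apply(g).round(4),'rot',np.round(o['tool_rot'],2),'force F',F.inv().apply(o['force']).round(2),'w',round(float(o['grip_width']),4),'gf',round(float(o['grasp_force']),1))
W=Rt.from_euler('xyz',[180,0,171.5],degrees=True)
print('turn left',((R.inv()*W).as_rotvec()/np.pi).round(4))
if len(sys.argv)>3:
    T=F.apply([float(v) for v in sys.argv[1:4]])
    print('delta units (tool axes)',(R.inv().apply(T-g)/.08).round(3))
E
Z='[0,0,0]'
python3 -m creep '{"translation":[[0,0,0],[0,0,0],[0,0,0],[0,0,0],[0,0,0]],"turn":[[0,0,-0.0566],[0,0,-0.0566],[0,0,-0.0566],[0,0,-0.0566],[0,0,-0.0566]],"grip":[1,1,1,1,1]}' 20
python3 -m creep '{"translation":[[0,0,0],[0,0,0],[0,0,0],[0,0,0]],"turn":[[0,0,-0.0566],[0,0,-0.0566],[0,0,-0.0566],[0,0,0]],"grip":[1,1,1,1]}'
python3 d.py .4625 .1798 .12
```

```text
time_s: 0.92
tool_pos: [0.65, -0.0001, 0.2225]
tool_rot: [-180.0, -0.0, 141.3]
force: [-0.4, -0.4, 0.4]
grip_width: 0.0872
grasp_force: 0.0
time_s: 1.42
tool_pos: [0.65, -0.0001, 0.2225]
tool_rot: [180.0, -0.0, 171.4]
force: [-0.3, 0.1, 0.4]
grip_width: 0.0868
grasp_force: 0.0
t 1.43 grasp F [0.6429 0.096  0.2412] rot [ 1.7999e+02 -1.0000e-02  1.7139e+02] force F [-0.28  0.07  0.4 ] w 0.0868 gf 0.0
turn left [ 0.     -0.     -0.0006]
delta units (tool axes) [2.256 1.043 1.515]
```

```bash
python3 -m creep '{"translation":[[0.564,0.26,0.379],[0.564,0.26,0.379],[0.564,0.26,0.379],[0.564,0.26,0.379],[0,0,0]],"turn":[[0,0,0],[0,0,0],[0,0,0],[0,0,0],[0,0,0]],"grip":[1,1,1,1,1]}'
python3 d.py .4625 .1798 .046
```

```text
time_s: 2.05
tool_pos: [0.4781, 0.1107, 0.0984]
tool_rot: [-179.9, -0.4, 171.6]
force: [0.2, -1.1, 0.5]
grip_width: 0.0867
grasp_force: 0.0
t 2.05 grasp F [0.4566 0.1802 0.1171] rot [-179.86   -0.39  171.6 ] force F [ 0.34 -1.09  0.46] w 0.0867 gf 0.0
turn left [-0.0008 -0.0022  0.0006]
delta units (tool axes) [-0.079 -0.003  0.888]
```

```bash
python3 -m creep '{"translation":[[0,0,0.4],[0,0,0.4],[0,0,0.125],[0,0,0],[0,0,0]],"turn":[[0,0,0],[0,0,0],[0,0,0],[0,0,0],[0,0,0]],"grip":[1,1,1,1,1]}'
python3 d.py .4625 .1798 .046
python3 - <<'E'
from h import *
c=cam('wrist');save(c,'w1.png')
E
```

```text
time_s: 2.68
tool_pos: [0.4852, 0.1091, 0.0286]
tool_rot: [180.0, 0.1, 171.5]
force: [0.5, -0.2, 0.2]
grip_width: 0.0871
grasp_force: 0.0
t 2.67 grasp F [0.4637 0.1796 0.0473] rot [1.7996e+02 1.3000e-01 1.7145e+02] force F [ 0.49 -0.12  0.21] w 0.0871 gf 0.0
turn left [ 0.0002  0.0007 -0.0003]
delta units (tool axes) [0.015 0.003 0.016]
```

View pics/w1.png

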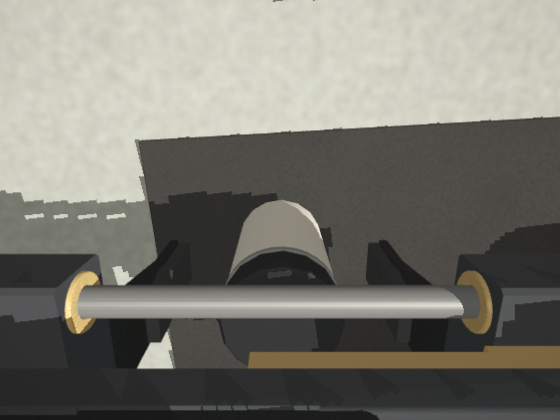

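Wrist view: canister 1 (280,270) stands centred between the pads (170 and 385). Now closing on it.

```bash
python3 -m creep '{"translation":[[0,0,0],[0,0,0],[0,0,0],[0,0,0],[0,0,0]],"turn":[[0,0,0],[0,0,0],[0,0,0],[0,0,0],[0,0,0]],"grip":[0.3,0.3,0.3,0.3,0.3]}' 20
python3 d.py
python3 -m creep '{"translation":[[0,0,-0.2],[0,0,-0.3],[0,0,-0.3],[0,0,0],[0,0,0]],"turn":[[0,0,0],[0,0,0],[0,0,0],[0,0,0],[0,0,0]],"grip":[0.3,0.3,0.3,0.3,0.3]}'
python3 d.py
python3 -m creep '{"translation":[[0,0,0],[0,0,0]],"turn":[[0,0,0],[0,0,0]],"grip":[0.3,0.3]}'
python3 d.py .5314 -.0427 .12
```

```text
time_s: 3.35
tool_pos: [0.4839, 0.1092, 0.0273]
tool_rot: [180.0, 0.0, 171.5]
force: [0.5, 2.0, 1.1]
grip_width: 0.0449
grasp_force: 1.2
t 3.35 grasp F [0.4624 0.1795 0.046 ] rot [1.7997e+02 1.0000e-02 1.7150e+02] force F [0.17 2.09 1.09] w 0.0449 gf 1.2
turn left [0.0002 0.0001 0.    ]
time_s: 3.98
tool_pos: [0.483, 0.1086, 0.0905]
tool_rot: [-180.0, -0.1, 171.5]
force: [-0.2, 0.3, -4.9]
grip_width: 0.044
grasp_force: 20.0
t 3.98 grasp F [0.4616 0.1788 0.1092] rot [-1.7996e+02 -8.0000e-02  1.7150e+02] force F [-0.25  0.24 -4.94] w 0.044 gf 20.0
turn left [-0.0002 -0.0004  0.    ]
time_s: 4.22
tool_pos: [0.4832, 0.1088, 0.0904]
tool_rot: [-180.0, -0.1, 171.5]
force: [-0.2, -0.3, -4.7]
grip_width: 0.0442
grasp_force: 20.0
t 4.22 grasp F [0.4618 0.179  0.1091] rot [-1.7997e+02 -9.0000e-02  1.7151e+02] force F [-0.11 -0.31 -4.73] w 0.0442 gf 20.0
turn left [-0.0002 -0.0005  0.0001]
delta units (tool axes) [-0.869 -2.772 -0.136]
```

Canister 1 weighs about 5 N, so it is the heaviest and goes to the heavy lane.

```bash
python3 -m creep '{"translation":[[0,0,-0.25],[0,0,-0.2],[-0.1,-0.3,0],[-0.15,-0.5,0],[-0.15,-0.5,0]],"turn":[[0,0,0],[0,0,0],[0,0,0],[0,0,0],[0,0,0]],"grip":[0.3,0.3,0.3,0.3,0.3]}' 
python3 -m creep '{"translation":[[-0.15,-0.5,0],[-0.15,-0.5,0],[-0.145,-0.47,0],[0,0,0],[0,0,0]],"turn":[[0,0,0],[0,0,0],[0,0,0],[0,0,0],[0,0,0]],"grip":[0.3,0.3,0.3,0.3,0.3]}' 
python3 d.py .5294 -.0427 .06
python3 - <<'E'
from h import *
c=cam('side');save(c,'s2.png',(230,130,430,330),3)
E
```

```text
time_s: 4.85
tool_pos: [0.5004, 0.0004, 0.1277]
tool_rot: [-180.0, 0.0, 171.6]
force: [0.3, 1.0, -5.2]
grip_width: 0.0437
grasp_force: 20.0
time_s: 5.48
tool_pos: [0.5179, -0.1196, 0.1272]
tool_rot: [180.0, -0.0, 171.5]
force: [-0.3, 0.8, -4.9]
grip_width: 0.0438
grasp_force: 20.0
t 5.47 grasp F [ 0.5299 -0.0418  0.1459] rot [ 1.7995e+02 -2.0000e-02  1.7150e+02] force F [-0.42  0.77 -4.89] w 0.0438 gf 20.0
turn left [ 0.0003 -0.0001 -0.    ]
delta units (tool axes) [ 0.006 -0.012  1.074]
```

View pics/s2.png

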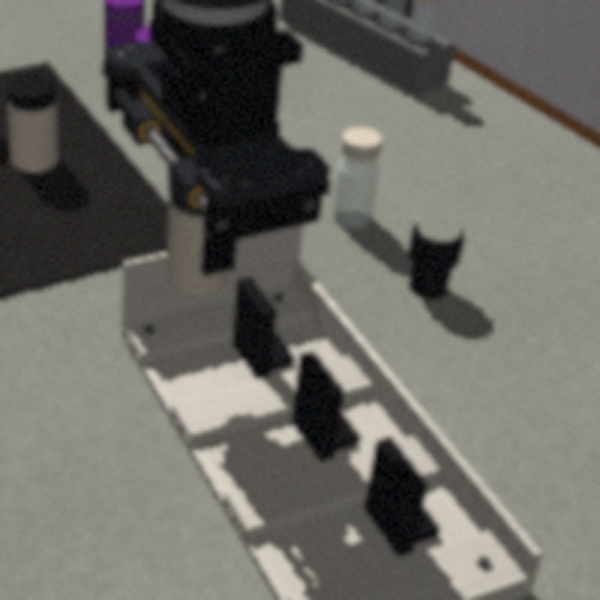

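Side crop: the held canister (195,250) hangs over the lane next to the end plate, in front of its stop (260,325). Lowering it.

```bash
python3 -m creep '{"translation":[[0,-0.01,0.4],[0,0,0.4],[0,0,0.25],[0,0,0.05],[0,0,0.03]],"turn":[[0,0,0],[0,0,0],[0,0,0],[0,0,0],[0,0,0]],"grip":[0.3,0.3,0.3,0.3,0.3]}' 
python3 d.py
python3 -m creep '{"translation":[[0,0,0.02],[0,0,0.02],[0,0,0]],"turn":[[0,0,0],[0,0,0],[0,0,0]],"grip":[0.3,0.3,0.3]}' 
python3 d.py .5294 -.0427 .05
```

```text
time_s: 6.15
tool_pos: [0.5185, -0.1203, 0.0375]
tool_rot: [180.0, 0.1, 171.6]
force: [0.2, -0.9, -5.1]
grip_width: 0.044
grasp_force: 20.0
t 6.15 grasp F [ 0.5306 -0.0424  0.0562] rot [1.7999e+02 7.0000e-02 1.7157e+02] force F [ 0.37 -0.9  -5.06] w 0.044 gf 20.0
turn left [0.0001 0.0004 0.0004]
time_s: 6.52
tool_pos: [0.518, -0.1211, 0.034]
tool_rot: [-180.0, 0.0, 171.5]
force: [-0.2, -0.7, -4.3]
grip_width: 0.044
grasp_force: 20.0
t 6.53 grasp F [ 0.5302 -0.0432  0.0527] rot [-1.7999e+02  3.0000e-02  1.7150e+02] force F [-0.06 -0.74 -4.28] w 0.044 gf 20.0
turn left [-0.      0.0002 -0.    ]
delta units (tool axes) [0.01  0.007 0.034]
```

```bash
python3 -m creep '{"translation":[[0,0,0.013],[0,0,0.01],[0,0,0.0]],"turn":[[0,0,0],[0,0,0],[0,0,0]],"grip":[0.3,0.3,0.3]}' 
python3 -m creep '{"translation":[[0,0,0.01],[0,0,0.0]],"turn":[[0,0,0],[0,0,0]],"grip":[0.3,0.3]}' 
python3 d.py .5294 -.0427 .05
```

```text
time_s: 6.9
tool_pos: [0.5178, -0.121, 0.0318]
tool_rot: [-180.0, -0.0, 171.5]
force: [0.2, 0.1, -5.4]
grip_width: 0.0439
grasp_force: 20.0
time_s: 7.15
tool_pos: [0.5179, -0.1211, 0.0314]
tool_rot: [-180.0, 0.0, 171.5]
force: [0.0, 0.1, -0.7]
grip_width: 0.044
grasp_force: 20.0
t 7.15 grasp F [ 0.5301 -0.0432  0.0501] rot [-1.7999e+02  1.0000e-02  1.7151e+02] force F [-0.01  0.11 -0.75] w 0.044 gf 20.0
turn left [-0.      0.0001  0.    ]
delta units (tool axes) [0.009 0.006 0.001]
```

```bash
python3 -m creep '{"translation":[[-0.05,0,0],[-0.06,0,0],[-0.06,0,0],[-0.06,0,0],[-0.05,0,0]],"turn":[[0,0,0],[0,0,0],[0,0,0],[0,0,0],[0,0,0]],"grip":[0.3,0.3,0.3,0.3,0.3]}' 12
python3 d.py
python3 -m creep '{"translation":[[-0.04,0,0],[-0.04,0,0],[-0.04,0,0],[-0.04,0,0],[-0.04,0,0]],"turn":[[0,0,0],[0,0,0],[0,0,0],[0,0,0],[0,0,0]],"grip":[0.3,0.3,0.3,0.3,0.3]}'
python3 d.py .577 -.0427 .05
```

```text
time_s: 7.78
tool_pos: [0.5385, -0.1242, 0.0313]
tool_rot: [-180.0, -0.2, 171.5]
force: [-12.0, 2.6, 11.3]
grip_width: 0.044
grasp_force: 12.0
t 7.78 grasp F [ 0.5511 -0.0432  0.05  ] rot [-179.99   -0.24  171.5 ] force F [-12.27   0.78  11.34] w 0.044 gf 12.0
turn left [-0.     -0.0013 -0.    ]
time_s: 8.4
tool_pos: [0.554, -0.1265, 0.0313]
tool_rot: [-180.0, -0.3, 171.5]
force: [-9.9, 1.9, 9.5]
grip_width: 0.0443
grasp_force: 12.0
t 8.4 grasp F [ 0.5667 -0.0432  0.05  ] rot [-179.99   -0.26  171.5 ] force F [-10.07   0.39   9.48] w 0.0443 gf 12.0
turn left [-0.     -0.0014 -0.    ]
delta units (tool axes) [-0.129  0.006 -0.001]
```

```bash
python3 -m creep '{"translation":[[0,0,-0.006],[-0.03,0,0],[-0.03,0,0],[-0.03,0,0]],"turn":[[0,0,0],[0,0,0],[0,0,0],[0,0,0]],"grip":[0.3,0.3,0.3,0.3]}'
python3 d.py
python3 - <<'E'
from h import *
c=cam('side');save(c,'s3.png',(270,180,370,280),5)
E
```

```text
time_s: 8.9
tool_pos: [0.5613, -0.1276, 0.0313]
tool_rot: [-180.0, -0.2, 171.5]
force: [-8.1, 1.8, 6.8]
grip_width: 0.0441
grasp_force: 12.0
t 8.9 grasp F [ 0.574  -0.0432  0.05  ] rot [-180.     -0.24  171.49] force F [-8.26  0.59  6.79] w 0.0441 gf 12.0
turn left [-0.     -0.0013 -0.    ]
```

View pics/s3.png

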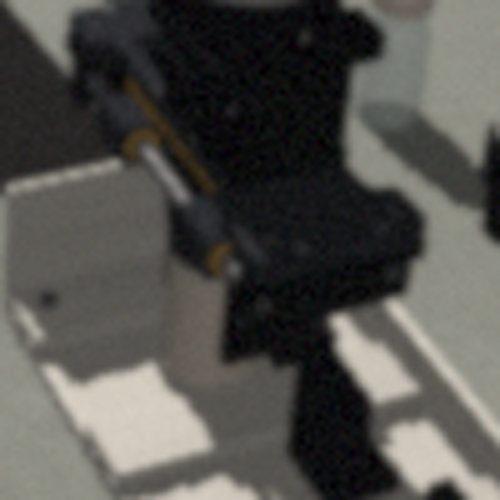

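Side crop: the canister (195,320) is in the lane, upright, held by the gripper. Its stop is hidden behind the gripper, with the middle lane's stop at (340,420). I'll push on in small steps, watching the force.

```bash
python3 -m creep '{"translation":[[-0.02,0,0],[-0.015,0,0]],"turn":[[0,0,0],[0,0,0]],"grip":[0.3,0.3]}'
python3 d.py
python3 -m creep '{"translation":[[-0.012,0,0],[0,0,0]],"turn":[[0,0,0],[0,0,0]],"grip":[0.3,0.3]}'
python3 d.py
```

```text
time_s: 9.2
tool_pos: [0.5635, -0.1279, 0.0313]
tool_rot: [-180.0, -0.3, 171.5]
force: [-11.8, 2.0, 8.9]
grip_width: 0.044
grasp_force: 12.0
t 9.2 grasp F [ 0.5764 -0.0432  0.05  ] rot [-180.    -0.3  171.5] force F [-11.95   0.26   8.93] w 0.044 gf 12.0
turn left [-0.     -0.0017 -0.    ]
time_s: 9.45
tool_pos: [0.5636, -0.1279, 0.0313]
tool_rot: [-180.0, -0.4, 171.5]
force: [-12.4, 2.9, 9.6]
grip_width: 0.0443
grasp_force: 12.0
t 9.45 grasp F [ 0.5764 -0.0432  0.05  ] rot [-179.99   -0.41  171.49] force F [-12.7   1.    9.6] w 0.0443 gf 12.0
turn left [-0.     -0.0023 -0.0001]
```

```bash
python3 -m creep '{"translation":[[-0.01,0,0],[0,0,0]],"turn":[[0,0,0],[0,0,0]],"grip":[0.3,0.3]}'
python3 d.py
python3 -m creep '{"translation":[[0.02,0,0],[0,0,0],[0,0,0],[0,0,0]],"turn":[[0,0,0],[0,0,0],[0,0,0],[0,0,0]],"grip":[0.3,0.75,0.75,0.75]}'
python3 d.py
python3 -m creep '{"translation":[[0,0,-0.15],[0,0,-0.4],[0,0,-0.5],[0,0,-0.2],[0,0,0]],"turn":[[0,0,0],[0,0,0],[0,0,0],[0,0,0],[0,0,0]],"grip":[0.75,0.75,0.75,0.75,0.75]}'
python3 d.py .5146 .2913 .145
python3 - <<'E'
from h import *
for n in ('scene','side'):
    c=cam(n);P=cloud(c);f=c['frame'].astype(int)
    m=(f.max(-1)<70)&(P[...,2]>.060)&(P[...,2]<.098)&(P[...,0]>.4)&(P[...,0]<.66)&(P[...,1]>-.34)
    k,l,s,ce=cv2.connectedComponentsWithStats(m.astype(np.uint8)); a=np.radians(-8.5)
    for i in range(1,k):
        if s[i,4]<40: continue
        q=P[l==i]; q=q@np.array([[np.cos(a),-np.sin(a),0],[np.sin(a),np.cos(a),0],[0,0,1]])
        top=q[q[:,2]>np.percentile(q[:,2],90)-.006]
        print(n,'F lo',q.min(0).round(3),'hi',q.max(0).round(3),'top mid',top.mean(0).round(4))
E
```

```text
time_s: 9.7
tool_pos: [0.5639, -0.1279, 0.0312]
tool_rot: [-180.0, -0.5, 171.5]
force: [-12.7, 2.5, 10.5]
grip_width: 0.0442
grasp_force: 12.0
t 9.7 grasp F [ 0.5767 -0.0432  0.0499] rot [-180.     -0.47  171.49] force F [-12.92   0.6   10.53] w 0.0442 gf 12.0
turn left [-0.     -0.0026 -0.0001]
time_s: 10.2
tool_pos: [0.5668, -0.1283, 0.0317]
tool_rot: [180.0, 0.1, 171.5]
force: [0.3, 0.2, -0.3]
grip_width: 0.0627
grasp_force: 0.0
t 10.2 grasp F [ 0.5795 -0.0431  0.0504] rot [1.8000e+02 1.0000e-01 1.7151e+02] force F [ 0.3   0.29 -0.32] w 0.0627 gf 0.0
turn left [0.     0.0006 0.    ]
time_s: 10.82
tool_pos: [0.5668, -0.1284, 0.133]
tool_rot: [-180.0, 0.2, 171.5]
force: [0.9, -0.6, 0.2]
grip_width: 0.0649
grasp_force: 0.0
t 10.82 grasp F [ 0.5795 -0.0432  0.1517] rot [-179.98    0.18  171.5 ] force F [ 0.94 -0.46  0.2 ] w 0.0649 gf 0.0
turn left [-0.0001  0.001   0.    ]
delta units (tool axes) [0.812 4.182 0.08 ]
scene F lo [ 0.583 -0.245  0.06 ] hi [ 0.596 -0.198  0.078] top mid [ 0.5894 -0.221   0.0749]
scene F lo [ 0.576 -0.154  0.06 ] hi [ 0.589 -0.11   0.079] top mid [ 0.5829 
[... 279 characters left out ...]
]
side F lo [0.325 1.343 0.061] hi [0.462 1.384 0.098] top mid [0.394  1.3638 0.0935]
side F lo [0.205 1.192 0.06 ] hi [0.267 1.352 0.098] top mid [0.2331 1.3354 0.0933]
side F lo [0.252 0.991 0.06 ] hi [0.519 1.028 0.098] top mid [0.3817 1.0099 0.0933]
side F lo [0.45  0.365 0.067] hi [0.488 0.403 0.087] top mid [0.4698 0.3821 0.0833]
side F lo [0.494 0.268 0.062] hi [0.537 0.313 0.087] top mid [0.5155 0.2887 0.0836]
side F lo [ 0.555 -0.067  0.061] hi [ 0.611 -0.023  0.091] top mid [ 0.5755 -0.0471  0.0879]
side F lo [ 0.576 -0.156  0.06 ] hi [ 0.588 -0.112  0.076] top mid [ 0.5803 -0.1336  0.0736]
side F lo [ 0.582 -0.246  0.06 ] hi [ 0.594 -0.201  0.077] top mid [ 0.5875 -0.2259  0.0737]
```

```bash
cat > st.py <<'E'
from h import *
def edge(f,c,zt):
    v,u=np.nonzero(f.max(-1)<75); K=c['K']
    d=np.stack([(u-K[0,2])/K[0,0],(v-K[1,2])/K[1,1],np.ones(len(u))],-1)@c['R']; o=-c['R'].T@c['t']
    p=o+d*((zt-o[2])/d[:,2])[:,None]; a=np.radians(-8.5)
    X=np.cos(a)*p[:,0]+np.sin(a)*p[:,1];Y=-np.sin(a)*p[:,0]+np.cos(a)*p[:,1]
    r=[]
    for y in(-.0435,-.1335,-.2235):
        # furthest-back dark pixel per 4 mm y slice
        e=[]
        for yy in np.arange(y-.012,y+.014,.004):
            m=(abs(Y-yy)<.002)&(X>.54)&(X<.63)
            if m.any(): e.append(X[m].max())
        r.append(round(float(np.median(e)),4) if e else None)
    return r
for n in('side','scene'):
    c=cam(n); old=cv2.imread(f'pics/{n}.png')
    print(n,'before',edge(old,c,.074),'now',edge(c['frame'],c,.074))
E
python3 st.py
```

```text
side before [0.5838, 0.5843, 0.6288] now [0.6113, 0.584, 0.5941]
scene before [0.6068, 0.6047, 0.6071] now [0.6284, 0.6047, 0.6094]
```

Heavy stop's back edge has moved 27.5 mm, to 0.6113: home. Now canister 2.

```bash
python3 -m creep '{"translation":[[0.12,0.6,0],[0.14,0.72,0],[0.14,0.72,0],[0.14,0.72,0],[0.14,0.72,0]],"turn":[[0,0,0],[0,0,0],[0,0,0],[0,0,0],[0,0,0]],"grip":[0.75,0.75,1,1,1]}'
python3 -m creep '{"translation":[[0.13,0.695,0],[0,0,0.4],[0,0,0.4],[0,0,0.3],[0,0,0.2]],"turn":[[0,0,0],[0,0,0],[0,0,0],[0,0,0],[0,0,0]],"grip":[1,1,1,1,1]}'
python3 -m creep '{"translation":[[0,0,0]],"turn":[[0,0,0]],"grip":[1]}'
python3 d.py .5148 .2908 .046
```

```text
time_s: 11.65
tool_pos: [0.5522, 0.1567, 0.1303]
tool_rot: [-180.0, -0.1, 171.5]
force: [0.9, 0.6, 0.0]
grip_width: 0.0843
grasp_force: 0.0
time_s: 12.28
tool_pos: [0.5496, 0.2112, 0.0249]
tool_rot: [-179.9, -0.2, 171.5]
force: [0.9, -0.5, -0.3]
grip_width: 0.0869
grasp_force: 0.0
time_s: 12.4
tool_pos: [0.5498, 0.2112, 0.0258]
tool_rot: [-179.9, -0.2, 171.5]
force: [1.1, 1.2, 0.2]
grip_width: 0.0874
grasp_force: 0.0
t 12.4 grasp F [0.5126 0.2902 0.0445] rot [-179.91   -0.18  171.51] force F [0.94 1.35 0.16] w 0.0874 gf 0.0
turn left [-0.0005 -0.001   0.    ]
delta units (tool axes) [-0.027  0.008 -0.019]
```

```bash
python3 -m creep '{"translation":[[-0.02,0.005,-0.015],[0,0,0],[0,0,0],[0,0,0],[0,0,0]],"turn":[[0,0,0],[0,0,0],[0,0,0],[0,0,0],[0,0,0]],"grip":[1,0.3,0.3,0.3,0.3]}' 20
python3 -m creep '{"translation":[[0,0,0],[0,0,0]],"turn":[[0,0,0],[0,0,0]],"grip":[0.3,0.3]}' 20
python3 d.py
python3 -m creep '{"translation":[[0,0,-0.3],[0,0,-0.4],[0,0,-0.55],[0,0,0],[0,0,0]],"turn":[[0,0,0],[0,0,0],[0,0,0],[0,0,0],[0,0,0]],"grip":[0.3,0.3,0.3,0.3,0.3]}'
python3 d.py
python3 -m creep '{"translation":[[0,0,0],[0,0,0]],"turn":[[0,0,0],[0,0,0]],"grip":[0.3,0.3]}'
python3 d.py .5294 -.1327 .145
```

```text
time_s: 13.02
tool_pos: [0.5528, 0.2119, 0.0289]
tool_rot: [180.0, 0.0, 171.5]
force: [-0.4, -0.5, 0.1]
grip_width: 0.0549
grasp_force: 0.0
time_s: 13.28
tool_pos: [0.5528, 0.212, 0.0288]
tool_rot: [180.0, 0.0, 171.5]
force: [-0.9, 0.4, -0.3]
grip_width: 0.0441
grasp_force: 20.0
t 13.28 grasp F [0.5153 0.2914 0.0475] rot [1.7999e+02 1.0000e-02 1.7151e+02] force F [-0.98  0.22 -0.26] w 0.0441 gf 20.0
turn left [0.0001 0.     0.0001]
time_s: 13.9
tool_pos: [0.5522, 0.2115, 0.128]
tool_rot: [-180.0, -0.0, 171.5]
force: [0.5, -0.9, -1.7]
grip_width: 0.0444
grasp_force: 20.0
t 13.9 grasp F [0.5149 0.2908 0.1467] rot [-1.7995e+02 -5.0000e-02  1.7150e+02] force F [ 0.65 -0.83 -1.68] w 0.0444 gf 20.0
turn left [-0.0003 -0.0003  0.    ]
time_s: 14.15
tool_pos: [0.552, 0.2115, 0.1274]
tool_rot: [-179.9, -0.1, 171.5]
force: [-0.9, -0.0, -0.8]
grip_width: 0.044
grasp_force: 20.0
t 14.15 grasp F [0.5147 0.2908 0.1461] rot [-1.7994e+02 -1.2000e-01  1.7151e+02] force F [-0.84 -0.16 -0.82] w 0.044 gf 20.0
turn left [-0.0003 -0.0006  0.    ]
delta units (tool axes) [-0.183 -5.294  0.019]
```

```bash
python3 -m creep '{"translation":[[0,0,0]],"turn":[[0,0,0]],"grip":[0.3]}'|grep force:
python3 -m creep '{"translation":[[0,0,0]],"turn":[[0,0,0]],"grip":[0.3]}'|grep force:
python3 -m creep '{"translation":[[0,0,0]],"turn":[[0,0,0]],"grip":[0.3]}'|grep force:
python3 -m creep '{"translation":[[0,0,0]],"turn":[[0,0,0]],"grip":[0.3]}'|grep force:
python3 -m creep '{"translation":[[0,0,0]],"turn":[[0,0,0]],"grip":[0.3]}'|grep force:
python3 -m creep '{"translation":[[0,0,0]],"turn":[[0,0,0]],"grip":[0.3]}'|grep force:
python3 d.py .5294 -.2227 .145
```

```text
force: [0.4, -0.4, -0.1]
grasp_force: 20.0
force: [-0.4, 0.6, -0.2]
grasp_force: 20.0
force: [-0.9, 0.3, -0.3]
grasp_force: 20.0
force: [0.3, 0.2, -0.6]
grasp_force: 20.0
force: [-0.2, -0.4, -1.4]
grasp_force: 20.0
force: [-0.2, -0.6, -1.6]
grasp_force: 20.0
t 14.9 grasp F [0.5154 0.2912 0.1474] rot [-1.800e+02  1.000e-02  1.715e+02] force F [-0.13 -0.59 -1.6 ] w 0.044 gf 20.0
turn left [-0.  0.  0.]
delta units (tool axes) [-0.175 -6.424  0.031]
```

About 0.85 N: the lightest, so it goes to the light lane.

```bash
python3 -m creep '{"translation":[[-0.02,-0.4,-0.1],[-0.02,-0.7,0],[-0.02,-0.7,0],[-0.02,-0.7,0],[-0.02,-0.7,0]],"turn":[[0,0,0],[0,0,0],[0,0,0],[0,0,0],[0,0,0]],"grip":[0.3,0.3,0.3,0.3,0.3]}'
python3 -m creep '{"translation":[[-0.02,-0.7,0],[-0.02,-0.7,0],[-0.02,-0.7,0],[-0.02,-0.7,0],[-0.0,-0.42,0]],"turn":[[0,0,0],[0,0,0],[0,0,0],[0,0,0],[0,0,0]],"grip":[0.3,0.3,0.3,0.3,0.3]}'
python3 -m creep '{"translation":[[0,0,0],[0,0,0]],"turn":[[0,0,0],[0,0,0]],"grip":[0.3,0.3]}'
python3 d.py .5294 -.2232 .0535
```

```text
time_s: 15.52
tool_pos: [0.5226, -0.0443, 0.137]
tool_rot: [-180.0, 0.1, 171.5]
force: [1.1, -0.0, -1.4]
grip_width: 0.044
grasp_force: 20.0
time_s: 16.15
tool_pos: [0.4899, -0.3018, 0.1369]
tool_rot: [-179.9, 0.0, 171.3]
force: [-0.3, 0.3, -1.1]
grip_width: 0.0442
grasp_force: 20.0
time_s: 16.4
tool_pos: [0.4915, -0.2971, 0.1366]
tool_rot: [179.9, 0.0, 171.6]
force: [0.4, 0.8, -0.9]
grip_width: 0.0442
grasp_force: 20.0
t 16.4 grasp F [ 0.53   -0.2212  0.1553] rot [179.94   0.   171.55] force F [ 0.25  0.87 -0.86] w 0.0442 gf 20.0
turn left [0.0003 0.     0.0003]
delta units (tool axes) [ 0.007 -0.026  1.272]
```

```bash
python3 -m creep '{"translation":[[0,-0.015,0.4],[0,0,0.4],[0,0,0.3],[0,0,0.1],[0,0,0.05]],"turn":[[0,0,0],[0,0,0],[0,0,0],[0,0,0],[0,0,0]],"grip":[0.3,0.3,0.3,0.3,0.3]}'
python3 -m creep '{"translation":[[0,0,0],[0,0,0]],"turn":[[0,0,0],[0,0,0]],"grip":[0.3,0.3]}'
python3 d.py .5294 -.2232 .0515
```

```text
time_s: 17.02
tool_pos: [0.4917, -0.2985, 0.037]
tool_rot: [180.0, 0.0, 171.6]
force: [-0.8, -0.0, -0.2]
grip_width: 0.0438
grasp_force: 20.0
time_s: 17.27
tool_pos: [0.4917, -0.2997, 0.0378]
tool_rot: [-180.0, 0.1, 171.5]
force: [-0.9, -0.0, -0.7]
grip_width: 0.0437
grasp_force: 20.0
t 17.27 grasp F [ 0.5305 -0.2238  0.0565] rot [-1.7996e+02  1.0000e-01  1.7151e+02] force F [-0.89 -0.16 -0.72] w 0.0437 gf 20.0
turn left [-0.0002  0.0006  0.    ]
delta units (tool axes) [0.014 0.007 0.062]
```

```bash
python3 -m creep '{"translation":[[0,0,0.03],[0,0,0.02],[0,0,0]],"turn":[[0,0,0],[0,0,0],[0,0,0]],"grip":[0.3,0.3,0.3]}'
python3 -m creep '{"translation":[[0,0,0.01],[0,0,0]],"turn":[[0,0,0],[0,0,0]],"grip":[0.3,0.3]}'
python3 d.py
python3 -m creep '{"translation":[[0,0,0.008],[0,0,0]],"turn":[[0,0,0],[0,0,0]],"grip":[0.3,0.3]}'
python3 d.py .5294 -.2232 .0515
```

```text
time_s: 17.65
tool_pos: [0.491, -0.2995, 0.0328]
tool_rot: [-180.0, 0.0, 171.5]
force: [0.1, 0.1, -0.8]
grip_width: 0.0441
grasp_force: 20.0
time_s: 17.9
tool_pos: [0.491, -0.2995, 0.0327]
tool_rot: [-180.0, 0.0, 171.5]
force: [-2.3, 0.3, 4.2]
grip_width: 0.0442
grasp_force: 20.0
t 17.9 grasp F [ 0.5299 -0.2237  0.0514] rot [-1.7999e+02  1.0000e-02  1.7150e+02] force F [-2.35 -0.07  4.16] w 0.0442 gf 20.0
turn left [-0.      0.0001  0.    ]
time_s: 18.15
tool_pos: [0.491, -0.2995, 0.0327]
tool_rot: [-180.0, 0.0, 171.5]
force: [-3.4, 1.4, 8.9]
grip_width: 0.044
grasp_force: 20.0
t 18.15 grasp F [ 0.5299 -0.2237  0.0514] rot [-1.7999e+02  1.0000e-02  1.7150e+02] force F [-3.62  0.92  8.95] w 0.044 gf 20.0
turn left [-0.      0.0001 -0.    ]
delta units (tool axes) [ 0.006  0.006 -0.001]
```

```bash
python3 -m creep '{"translation":[[0,0,-0.017],[-0.06,0,0],[-0.08,0,0],[-0.08,0,0],[-0.06,0,0]],"turn":[[0,0,0],[0,0,0],[0,0,0],[0,0,0],[0,0,0]],"grip":[0.3,0.3,0.3,0.3,0.3]}' 12
python3 d.py
python3 -m creep '{"translation":[[-0.05,0,0],[-0.06,0,0],[-0.06,0,0],[-0.06,0,0],[-0.05,0,0]],"turn":[[0,0,0],[0,0,0],[0,0,0],[0,0,0],[0,0,0]],"grip":[0.3,0.3,0.3,0.3,0.3]}' 12
python3 d.py .5885 -.2237 .0514
```

```text
time_s: 18.77
tool_pos: [0.5135, -0.3028, 0.0328]
tool_rot: [-180.0, -0.0, 171.5]
force: [-2.7, 0.6, 4.9]
grip_width: 0.0442
grasp_force: 12.0
t 18.77 grasp F [ 0.5527 -0.2236  0.0515] rot [-1.7999e+02 -1.0000e-02  1.7152e+02] force F [-2.76  0.24  4.86] w 0.0442 gf 12.0
turn left [-0.     -0.0001  0.0001]
time_s: 19.4
tool_pos: [0.5335, -0.3059, 0.0327]
tool_rot: [180.0, -0.2, 171.5]
force: [-8.9, 1.7, 8.6]
grip_width: 0.0444
grasp_force: 12.0
t 19.4 grasp F [ 0.5729 -0.2237  0.0514] rot [179.97  -0.24 171.48] force F [-9.05  0.37  8.56] w 0.0444 gf 12.0
turn left [ 0.0002 -0.0013 -0.0001]
delta units (tool axes) [-0.195 -0.    -0.   ]
```

```bash
python3 -m creep '{"translation":[[-0.03,0,-0.008],[-0.04,0,0],[-0.04,0,0],[-0.03,0,0],[0,0,0]],"turn":[[0,0,0],[0,0,0],[0,0,0],[0,0,0],[0,0,0]],"grip":[0.3,0.3,0.3,0.3,0.3]}' 12
python3 d.py
python3 -m creep '{"translation":[[-0.02,0,0],[-0.015,0,0]],"turn":[[0,0,0],[0,0,0]],"grip":[0.3,0.3]}'
python3 d.py .5885 -.2237 .0514
```

```text
time_s: 20.02
tool_pos: [0.5433, -0.3073, 0.0328]
tool_rot: [179.9, -0.4, 171.5]
force: [-8.9, 2.4, 8.9]
grip_width: 0.0446
grasp_force: 12.0
t 20.02 grasp F [ 0.5829 -0.2237  0.0515] rot [179.94  -0.38 171.47] force F [-9.2   1.07  8.95] w 0.0446 gf 12.0
turn left [ 0.0003 -0.0021 -0.0002]
time_s: 20.27
tool_pos: [0.5441, -0.3074, 0.0324]
tool_rot: [179.9, -0.6, 171.4]
force: [-13.9, 3.4, 9.9]
grip_width: 0.0445
grasp_force: 12.0
t 20.27 grasp F [ 0.5837 -0.2236  0.0511] rot [179.9   -0.61 171.45] force F [-14.27   1.29   9.89] w 0.0445 gf 12.0
turn left [ 0.0005 -0.0034 -0.0003]
delta units (tool axes) [-0.06  -0.001 -0.005]
```

```bash
python3 st.py
python3 - <<'E'
from h import *
c=cam('side');save(c,'s4.png',(310,220,430,340),5)
E
```

```text
side before [0.5838, 0.5843, 0.6288] now [0.6105, 0.6292, 0.6294]
scene before [0.6068, 0.6047, 0.6071] now [0.6284, 0.6047, 0.6288]
```

View pics/s4.png

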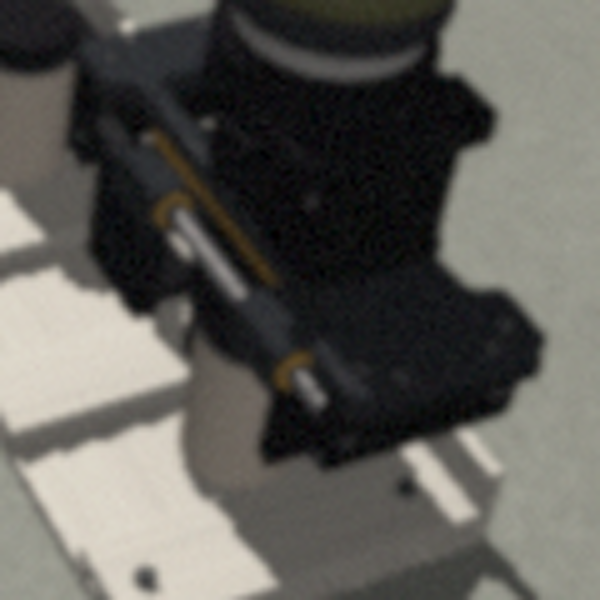

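Side crop: canister (230,420) is upright in the light lane, with its stop hidden by the gripper. I'll push slightly more, then release and look.

```bash
python3 -m creep '{"translation":[[-0.008,0,0],[0,0,0]],"turn":[[0,0,0],[0,0,0]],"grip":[0.3,0.3]}'
python3 d.py
python3 -m creep '{"translation":[[0.03,0,0],[0,0,0],[0,0,0],[0,0,0]],"turn":[[0,0,0],[0,0,0],[0,0,0],[0,0,0]],"grip":[0.3,0.75,0.75,0.75]}'
python3 -m creep '{"translation":[[0,0,-0.15],[0,0,-0.4],[0,0,-0.5],[0,0,-0.2],[0,0,0]],"turn":[[0,0,0],[0,0,0],[0,0,0],[0,0,0],[0,0,0]],"grip":[0.75,0.75,0.75,0.75,0.75]}'
python3 st.py
python3 d.py .47 .3867 .155
cat > cans.py <<'E'
from h import *
a=np.radians(-8.5);M=np.array([[np.cos(a),-np.sin(a),0],[np.sin(a),np.cos(a),0],[0,0,1]])
for n in ('scene','side'):
    c=cam(n);P=cloud(c);f=c['frame'].astype(int);Q=P@M
    for nm,y0 in(('heavy',-.043),('mid',-.133),('light',-.223)):
        m=(f.max(-1)<75)&(abs(Q[...,1]-y0)<.03)&(Q[...,0]>.5)&(Q[...,0]<.65)
        z=Q[...,2]; cap=Q[m&(z>.082)&(z<.096)]; st=Q[m&(z>.06)&(z<.079)]
        print(n,nm,'cap',len(cap),cap.mean(0).round(4) if len(cap)>20 else '','stopx',np.percentile(st[:,0],[2,50,98]).round(4) if len(st)>9 else '')
E
python3 cans.py
```

```text
time_s: 20.68
tool_pos: [0.5444, -0.3075, 0.0322]
tool_rot: [179.9, -0.6, 171.4]
force: [-13.6, 2.8, 10.5]
grip_width: 0.0444
grasp_force: 12.0
t 20.68 grasp F [ 0.5841 -0.2236  0.0509] rot [179.9   -0.64 171.44] force F [-13.89   0.77  10.45] w 0.0444 gf 12.0
turn left [ 0.0006 -0.0035 -0.0003]
time_s: 21.18
tool_pos: [0.5481, -0.3076, 0.0332]
tool_rot: [180.0, 0.1, 171.5]
force: [0.1, 0.6, -0.3]
grip_width: 0.0628
grasp_force: 0.0
time_s: 21.8
tool_pos: [0.5483, -0.3082, 0.1349]
tool_rot: [-179.9, 0.2, 171.5]
force: [0.4, 0.5, -1.6]
grip_width: 0.0654
grasp_force: 0.0
side before [0.5838, 0.5843, 0.6288] now [0.6096, 0.5843, 0.6154]
scene before [0.6068, 0.6047, 0.6071] now [0.6284, 0.6047, 0.6288]
t 21.9 grasp F [ 0.5861 -0.2233  0.1508] rot [ 1.7997e+02 -1.0000e-01  1.7151e+02] force F [0.45 0.34 0.36] w 0.0653 gf 0.0
turn left [ 0.0002 -0.0005  0.0001]
delta units (tool axes) [ 1.45   7.625 -0.046]
scene heavy cap 263 [ 0.5781 -0.0419  0.0888] stopx [0.5864 0.6056 0.6095]
scene mid cap 0  stopx [0.5774 0.5847 0.5877]
scene light cap 221 [ 0.5846 -0.222   0.0886] stopx [0.5843 0.611  0.6152]
side heavy cap 235 [ 0.5752 -0.0474  0.0878] stopx [0.5557 0.5992 0.6098]
side mid cap 0  stopx [0.5758 0.5786 0.5879]
side light cap 358 [ 0.5812 -0.2279  0.0879] stopx [0.5619 0.6056 0.6154]
```

Run:
```python
from h import *
a=np.radians(-8.5);M=np.array([[np.cos(a),-np.sin(a),0],[np.sin(a),np.cos(a),0],[0,0,1]])
cs=[cam('side') for _ in range(3)]
c=cs[0];Q=cloud(c)@M; Q=np.mean([cloud(k)@M for k in cs],0); f=np.mean([k['frame'] for k in cs],0)
for nm,y0 in(('heavy',-.0435),('mid',-.1335),('light',-.2235)):
    m=(f.max(-1)<85)&(abs(Q[...,1]-y0)<.028)&(Q[...,0]>.5)&(Q[...,0]<.65)&(Q[...,2]>.025)&(Q[...,2]<.079)
    q=Q[m]
    for lo in(.03,.04,.05,.06,.07):
        s=q[(q[:,2]>lo)&(q[:,2]<lo+.009)]
        # -y side face visible: take lowest-y points
        if len(s)>8: print(nm,lo,len(s),'X pct',np.percentile(s[:,0],[5,50,90,98]).round(4),'side face X',np.percentile(s[s[:,1]<y0-.018][:,0],[5,50,95]).round(4) if (s[:,1]<y0-.018).sum()>5 else '')
f=c['frame'][...,::-1][225:325,290:410]
cv2.imwrite('pics/s5.png',cv2.resize(f,None,fx=6,fy=6,interpolation=cv2.INTER_CUBIC))
```

```text
heavy 0.03 31 X pct [0.5922 0.6001 0.6071 0.6093] side face X [0.5978 0.6042 0.6092]
heavy 0.04 27 X pct [0.5935 0.6001 0.608  0.61  ] side face X [0.5997 0.6033 0.6094]
heavy 0.05 25 X pct [0.5902 0.6001 0.6071 0.6102] side face X [0.5895 0.6027 0.6101]
heavy 0.06 31 X pct [0.5911 0.5998 0.6063 0.6089] side face X [0.5979 0.6026 0.6086]
heavy 0.07 107 X pct [0.5564 0.5909 0.6087 0.6101] side face X [0.5671 0.5814 0.6084]
mid 0.03 52 X pct [0.5767 0.5774 0.5838 0.5866] side face X [0.5769 0.5819 0.5866]
mid 0.04 52 X pct [0.5766 0.5774 0.5838 0.5877] side face X [0.577  0.5809 0.5879]
mid 0.05 50 X pct [0.5767 0.5775 0.5838 0.5864] side face X [0.5775 0.5817 0.5865]
mid 0.06 52 X pct [0.5766 0.5774 0.5837 0.5874] side face X [0.5772 0.5826 0.5875]
mid 0.07 88 X pct [0.5767 0.5801 0.5844 0.5871] side face X [0.5771 0.5802 0.5855]
light 0.03 38 X pct [0.6033 0.6061 0.6145 0.6238] side face X [0.5964 0.6081 0.6156]
light 0.04 32 X pct [0.5954 0.6059 0.6135 0.6167] side face X [0.5953 0.6085 0.6162]
light 0.05 36 X pct [0.5954 0.6058 0.6133 0.615 ] side face X [0.5938 0.6096 0.6146]
light 0.06 38 X pct [0.5965 0.606  0.6134 0.6158] side face X [0.596  0.6088 0.6154]
light 0.07 146 X pct [0.5619 0.5941 0.6145 0.6164] side face X [0.5723 0.5864 0.6138]
```

View pics/s5.png

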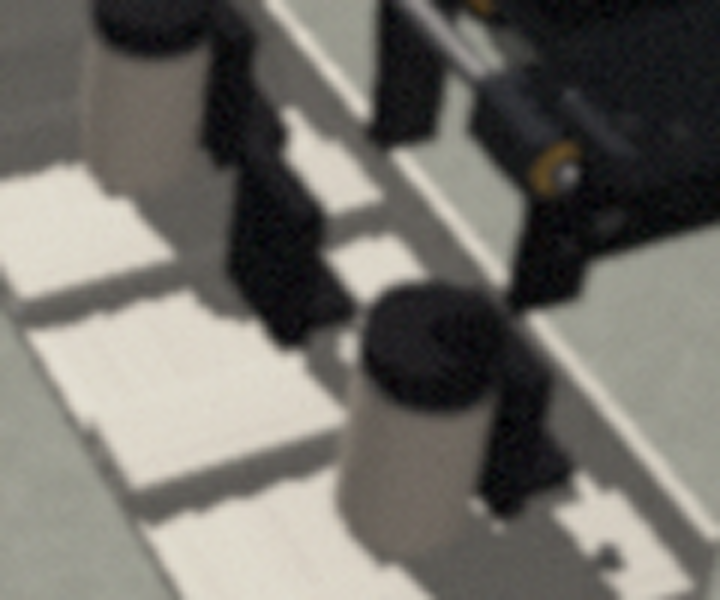

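Side crop: both canisters stand upright against their stops (light one at (415,420), stop at (525,410)). The numbers put the light stop about 5 mm short of home and the heavy one borderline. The steady total load of about 17 N suggests the pads slipped at 12 N grip, so I'll regrip harder and push the light one again.

```bash
python3 -m creep '{"translation":[[0.03,0,0.4],[0,0,0.4],[0,0,0.32],[0,0,0.1],[0,0,0]],"turn":[[0,0,0],[0,0,0],[0,0,0],[0,0,0],[0,0,0]],"grip":[0.75,0.75,0.75,0.75,0.75]}'
python3 d.py
python3 -m creep '{"translation":[[0,0,0],[0,0,0],[0,0,0],[0,0,-0.006]],"turn":[[0,0,0],[0,0,0],[0,0,0],[0,0,0]],"grip":[0.3,0.3,0.3,0.3]}' 25
python3 d.py .5885 -.223 .052
```

```text
time_s: 22.78
tool_pos: [0.5448, -0.3074, 0.0354]
tool_rot: [180.0, -0.0, 171.5]
force: [0.2, -0.7, 0.3]
grip_width: 0.0654
grasp_force: 0.0
t 22.77 grasp F [ 0.5843 -0.2235  0.0541] rot [ 1.7998e+02 -5.0000e-02  1.7150e+02] force F [ 0.34 -0.68  0.25] w 0.0654 gf 0.0
turn left [ 0.0001 -0.0003  0.    ]
time_s: 23.28
tool_pos: [0.5453, -0.3076, 0.0366]
tool_rot: [-180.0, 0.1, 171.5]
force: [0.8, -0.7, -0.7]
grip_width: 0.0441
grasp_force: 25.0
t 23.27 grasp F [ 0.5847 -0.2236  0.0553] rot [-1.7998e+02  5.0000e-02  1.7151e+02] force F [ 0.86 -0.54 -0.69] w 0.0441 gf 25.0
turn left [-0.0001  0.0003  0.    ]
delta units (tool axes) [-0.047  0.008  0.042]
```

```bash
python3 -m creep '{"translation":[[-0.015,0,0],[-0.02,0,0],[-0.02,0,0],[0,0,0]],"turn":[[0,0,0],[0,0,0],[0,0,0],[0,0,0]],"grip":[0.3,0.3,0.3,0.3]}'
python3 d.py
python3 -m creep '{"translation":[[-0.02,0,0],[0,0,0]],"turn":[[0,0,0],[0,0,0]],"grip":[0.3,0.3]}'
python3 d.py
```

```text
time_s: 23.78
tool_pos: [0.5458, -0.3077, 0.0366]
tool_rot: [179.9, -0.4, 171.5]
force: [-10.3, 2.7, 11.2]
grip_width: 0.0436
grasp_force: 25.0
t 23.77 grasp F [ 0.5855 -0.2237  0.0553] rot [179.94  -0.43 171.46] force F [-10.61   1.16  11.18] w 0.0436 gf 25.0
turn left [ 0.0003 -0.0024 -0.0002]
time_s: 24.02
tool_pos: [0.5459, -0.3078, 0.0365]
tool_rot: [179.9, -0.6, 171.4]
force: [-14.1, 4.8, 13.8]
grip_width: 0.044
grasp_force: 25.1
t 24.02 grasp F [ 0.5856 -0.2238  0.0552] rot [179.91  -0.6  171.44] force F [-14.64   2.67  13.81] w 0.044 gf 25.1
turn left [ 0.0005 -0.0033 -0.0003]
```

```bash
python3 -m creep '{"translation":[[0,0,-0.02],[0,0,0],[-0.015,0,-0.01],[0,0,0]],"turn":[[0,0,0],[0,0,0],[0,0,0],[0,0,0]],"grip":[0.3,0.3,0.3,0.3]}'
python3 d.py
python3 -m creep '{"translation":[[0.04,0,0],[0,0,0.02],[0,0,0],[0,0,0],[0,0,0]],"turn":[[0,0,0],[0,0,0],[0,0,0],[0,0,0],[0,0,0]],"grip":[0.3,0.3,0.75,0.75,0.75]}'
python3 d.py
python3 -m creep '{"translation":[[0,0,-0.15],[0,0,-0.4],[0,0,-0.5],[0,0.2,-0.2],[0,0,0]],"turn":[[0,0,0],[0,0,0],[0,0,0],[0,0,0],[0,0,0]],"grip":[0.75,0.75,0.75,0.75,0.75]}'
cat > tip.py <<'E'
from h import *
a=np.radians(-8.5)
def ray(c,u,v,z):
    K=c['K'];d=np.array([(u-K[0,2])/K[0,0],(v-K[1,2])/K[1,1],1])@c['R'];o=-c['R'].T@c['t'];p=o+d*(z-o[2])/d[2]
    return round(np.cos(a)*p[0]+np.sin(a)*p[1],4),round(-np.sin(a)*p[0]+np.cos(a)*p[1],4)
c=cam('side');ims={'old':cv2.imread('pics/side.png')[...,::-1],'new':c['frame']}
for nm,(u0,v0,u1,v1) in dict(heavy=(300,215,340,260),mid=(325,245,356,290),light=(350,270,392,325)).items():
    for k,im in ims.items():
        for th in(45,55):
            m=(im[v0:v1,u0:u1].max(-1)<th).astype(np.uint8)
            n,l,s,_=cv2.connectedComponentsWithStats(m); i=1+np.argmax(s[1:,4]) if n>1 else 0
            v,u=np.nonzero(l==i); w=u>=u.max()-1; b=v>=v.max()-1
            print(nm,k,th,'rightmost',u.max()+u0,round(v[w].mean()+v0,1),ray(c,u.max()+u0,v[w].mean()+v0,.02),'bottom',round(u[b].mean()+u0,1),v.max()+v0,ray(c,u[b].mean()+u0,v.max()+v0,.008))
E
python3 tip.py; python3 d.py
```

```text
time_s: 24.52
tool_pos: [0.5459, -0.3077, 0.0366]
tool_rot: [179.9, -0.7, 171.4]
force: [-13.1, 3.1, 5.0]
grip_width: 0.0439
grasp_force: 25.0
t 24.52 grasp F [ 0.5856 -0.2237  0.0553] rot [179.89  -0.74 171.43] force F [-13.43   1.16   5.  ] w 0.0439 gf 25.0
turn left [ 0.0006 -0.0041 -0.0004]
time_s: 25.15
tool_pos: [0.5497, -0.3081, 0.0371]
tool_rot: [-180.0, 0.1, 171.5]
force: [0.4, 0.0, -0.5]
grip_width: 0.0628
grasp_force: 0.0
t 25.15 grasp F [ 0.5891 -0.2234  0.0558] rot [-1.7999e+02  7.0000e-02  1.7153e+02] force F [ 0.39  0.07 -0.47] w 0.0628 gf 0.0
turn left [-0.0001  0.0004  0.0001]
time_s: 25.78
tool_pos: [0.5531, -0.2898, 0.1384]
tool_rot: [180.0, 0.2, 171.7]
force: [-0.1, 0.0, 0.3]
grip_width: 0.0653
grasp_force: 0.0
heavy old 45 rightmost 326 249.5 (np.float64(0.5998), np.float64(-0.0621)) bottom 317.5 254 (np.float64(0.5823), np.float64(-0.0571))
heavy old 55 rightmost 326 249.1 (np.float64(0.6004), np.float64(-0.061)) bottom 317.2 255 (np.float64(0.5801), np.float64(-0.0598))
heavy new 45 rightmost 339 257.2 (np.float64(0.6147), np.float64(-0.0946)) bottom 334.0 259 
[... 696 characters left out ...]
.1467))
light old 45 rightmost 375 306.0 (np.float64(0.6127), np.float64(-0.2397)) bottom 364.0 314 (np.float64(0.5897), np.float64(-0.2408))
light old 55 rightmost 375 305.5 (np.float64(0.6134), np.float64(-0.2387)) bottom 364.3 314 (np.float64(0.5903), np.float64(-0.241))
light new 45 rightmost 384 302.5 (np.float64(0.6338), np.float64(-0.2386)) bottom 374.0 310 (np.float64(0.6129), np.float64(-0.2393))
light new 55 rightmost 384 302.5 (np.float64(0.6338), np.float64(-0.2386)) bottom 374.0 310 (np.float64(0.6129), np.float64(-0.2393))
t 25.82 grasp F [ 0.5886 -0.2058  0.1554] rot [1.7997e+02 1.0000e-02 1.7164e+02] force F [ 0.18 -0.3   0.49] w 0.0653 gf 0.0
turn left [0.0002 0.0001 0.0008]
```

The light stop has moved only about 21–23 mm by vision, though the push felt solid. The scene camera sees the stops' back faces, so I'll measure from there once the gripper has moved off to canister 3.

```bash
python3 -m creep '{"translation":[[0.147,0.741,0],[0.147,0.741,0],[0.147,0.741,0],[0.147,0.741,0],[0.147,0.741,0]],"turn":[[0,0,0],[0,0,0],[0,0,0],[0,0,0],[0,0,0]],"grip":[0.75,0.75,0.75,0.75,1]}'
python3 -m creep '{"translation":[[0.147,0.741,0],[0.147,0.741,0],[0.147,0.741,0],[0.147,0.741,0],[0.147,0.741,0]],"turn":[[0,0,0],[0,0,0],[0,0,0],[0,0,0],[0,0,0]],"grip":[1,1,1,1,1]}'
python3 -m creep '{"translation":[[0,0,0]],"turn":[[0,0,0]],"grip":[1]}' >/dev/null
python3 d.py .4705 .387 .047
cat > back.py <<'E'
from h import *
a=np.radians(-8.5);M=np.array([[np.cos(a),-np.sin(a),0],[np.sin(a),np.cos(a),0],[0,0,1]])
c=cam('scene');Q=np.mean([cloud(k)@M for k in [c,cam('scene'),cam('scene')]],0);f=c['frame']
old=cv2.imread('pics/scene.png')
for nm,y0 in(('heavy',-.042),('mid',-.132),('light',-.222)):
    b=(f.max(-1)<80)&(Q[...,0]>.56)&(Q[...,0]<.645)
    m=b&(abs(Q[...,1]-y0)<.016)&(Q[...,2]>.03)&(Q[...,2]<.066)
    v,u=np.nonzero(m)
    w=(abs(Q[...,1]-y0)<.02)&(Q[...,0]>.63)&(Q[...,2]>.034)&(Q[...,2]<.045)
    print(nm,m.sum(),'back face X',np.percentile(Q[m][:,0],[10,50,90]).round(4),'wall top X',np.percentile(Q[w][:,0],[5,95]).round(4))
E
python3 back.py; python3 cans.py
```

```text
time_s: 26.45
tool_pos: [0.5354, 0.0113, 0.135]
tool_rot: [-180.0, -0.2, 171.5]
force: [0.4, 0.3, 0.3]
grip_width: 0.0696
grasp_force: 0.0
time_s: 27.08
tool_pos: [0.5214, 0.3124, 0.1348]
tool_rot: [-179.9, -0.1, 171.5]
force: [0.6, 0.3, 0.3]
grip_width: 0.0868
grasp_force: 0.0
t 27.2 grasp F [0.4661 0.3909 0.1534] rot [179.9   -0.27 172.07] force F [ 0.03 -0.71 -0.64] w 0.0872 gf 0.0
turn left [ 0.0005 -0.0015  0.0032]
delta units (tool axes) [-0.061 -0.052  1.33 ]
heavy 110 back face X [0.6076 0.6083 0.6091] wall top X [0.6441 1.0204]
mid 98 back face X [0.5855 0.5861 0.5866] wall top X [0.6435 0.6493]
light 87 back face X [0.6137 0.6143 0.6149] wall top X [0.6437 0.6494]
scene heavy cap 284 [ 0.5766 -0.0421  0.0887] stopx [0.5886 0.6056 0.6097]
scene mid cap 0  stopx [0.5764 0.5845 0.5876]
scene light cap 243 [ 0.5835 -0.2213  0.0888] stopx [0.5945 0.6114 0.6158]
side heavy cap 240 [ 0.5752 -0.0473  0.0876] stopx [0.5554 0.5996 0.6103]
side mid cap 0  stopx [0.5761 0.5782 0.5869]
side light cap 358 [ 0.5814 -0.2275  0.088 ] stopx [0.5617 0.6053 0.6156]
```

```bash
python3 -m creep '{"translation":[[0,0,0.4],[0,0,0.4],[0,0,0.35],[0,0,0.13],[0,0,0]],"turn":[[0,0,0],[0,0,0],[0,0,0],[0,0,0],[0,0,0]],"grip":[1,1,1,1,1]}'
python3 d.py .4705 .387 .047
```

```text
time_s: 28.08
tool_pos: [0.5227, 0.3103, 0.0343]
tool_rot: [-179.9, -0.0, 171.4]
force: [0.9, 0.5, -0.2]
grip_width: 0.0873
grasp_force: 0.0
t 28.07 grasp F [0.4711 0.3842 0.053 ] rot [-1.7995e+02 -3.0000e-02  1.7142e+02] force F [ 0.78  0.58 -0.21] w 0.0873 gf 0.0
turn left [-0.0003 -0.0002 -0.0004]
delta units (tool axes) [0.007 0.036 0.075]
```

```bash
python3 -m creep '{"translation":[[0,0.02,0.07],[0,0,0],[0,0,0],[0,0,0],[0,0,0]],"turn":[[0,0,0],[0,0,0],[0,0,0],[0,0,0],[0,0,0]],"grip":[1,0.3,0.3,0.3,0.3]}' 25
python3 -m creep '{"translation":[[0,0,0],[0,0,0]],"turn":[[0,0,0],[0,0,0]],"grip":[0.3,0.3]}'
python3 d.py
python3 -m creep '{"translation":[[0,0,-0.3],[0,0,-0.5],[0,0,-0.55],[0,0,0],[0,0,0]],"turn":[[0,0,0],[0,0,0],[0,0,0],[0,0,0],[0,0,0]],"grip":[0.3,0.3,0.3,0.3,0.3]}'
python3 d.py
python3 -m creep '{"translation":[[0,0,0]],"turn":[[0,0,0]],"grip":[0.3]}'|grep force:
python3 -m creep '{"translation":[[0,0,0]],"turn":[[0,0,0]],"grip":[0.3]}'|grep force:
python3 d.py .5294 -.1332 .155
```

```text
time_s: 28.7
tool_pos: [0.5229, 0.3131, 0.0292]
tool_rot: [180.0, 0.0, 171.5]
force: [-0.7, 0.6, 0.1]
grip_width: 0.0547
grasp_force: 0.0
time_s: 28.95
tool_pos: [0.523, 0.3134, 0.0291]
tool_rot: [180.0, 0.0, 171.5]
force: [0.2, 1.4, 0.4]
grip_width: 0.0437
grasp_force: 25.0
t 28.95 grasp F [0.4709 0.3873 0.0478] rot [1.7996e+02 3.0000e-02 1.7152e+02] force F [-0.02  1.37  0.39] w 0.0437 gf 25.0
turn left [0.0002 0.0001 0.0001]
time_s: 29.58
tool_pos: [0.5221, 0.3122, 0.1357]
tool_rot: [-179.9, -0.1, 171.5]
force: [-0.5, -0.1, -2.6]
grip_width: 0.0434
grasp_force: 25.0
t 29.57 grasp F [0.4702 0.386  0.1544] rot [-1.799e+02 -8.000e-02  1.715e+02] force F [-0.49 -0.19 -2.59] w 0.0434 gf 25.0
turn left [-0.0005 -0.0005 -0.    ]
force: [0.1, 0.1, -2.5]
grasp_force: 25.0
force: [0.2, 0.4, -2.1]
grasp_force: 25.0
t 29.82 grasp F [0.4702 0.3862 0.1541] rot [-1.7991e+02 -1.2000e-01  1.7150e+02] force F [ 0.1   0.46 -2.13] w 0.0434 gf 25.0
turn left [-0.0005 -0.0007  0.    ]
delta units (tool axes) [-7.400e-01 -6.493e+00 -2.000e-03]
```

Canister 3 weighs about 2.4 N: the middle one. Carrying it to the middle lane.

```bash
python3 -m creep '{"translation":[[-0.074,-0.5,0],[-0.074,-0.68,0],[-0.074,-0.68,0],[-0.074,-0.68,0],[-0.074,-0.68,0]],"turn":[[0,0,0],[0,0,0],[0,0,0],[0,0,0],[0,0,0]],"grip":[0.3,0.3,0.3,0.3,0.3]}'
python3 -m creep '{"translation":[[-0.074,-0.68,0],[-0.074,-0.68,0],[-0.074,-0.68,0],[-0.074,-0.68,0],[-0.074,-0.55,0]],"turn":[[0,0,0],[0,0,0],[0,0,0],[0,0,0],[0,0,0]],"grip":[0.3,0.3,0.3,0.3,0.3]}'
python3 -m creep '{"translation":[[0,0,0],[0,0,0.2],[0,0,0.4],[0,0,0.4],[0,0,0]],"turn":[[0,0,0],[0,0,0],[0,0,0],[0,0,0],[0,0,0]],"grip":[0.3,0.3,0.3,0.3,0.3]}'
python3 d.py .5294 -.1332 .053
```

```text
time_s: 30.45
tool_pos: [0.5135, 0.0521, 0.1365]
tool_rot: [-180.0, -0.0, 171.5]
force: [1.3, 0.0, -2.1]
grip_width: 0.0435
grasp_force: 25.0
time_s: 31.08
tool_pos: [0.5038, -0.2117, 0.1365]
tool_rot: [-180.0, -0.0, 171.4]
force: [0.2, 0.6, -2.4]
grip_width: 0.0431
grasp_force: 25.0
time_s: 31.7
tool_pos: [0.5019, -0.2062, 0.0533]
tool_rot: [179.9, -0.4, 171.7]
force: [-0.3, 0.5, -1.8]
grip_width: 0.0433
grasp_force: 25.0
t 31.7 grasp F [ 0.5271 -0.1298  0.072 ] rot [179.87  -0.43 171.66] force F [-0.33  0.46 -1.84] w 0.0433 gf 25.0
turn left [ 0.0007 -0.0024  0.0009]
delta units (tool axes) [-0.031 -0.043  0.238]
```

Settle, then lower to just above the floor so that the wrist reads the stop force alone.

```bash
python3 -m creep '{"translation":[[0,0,0.1],[0,0,0.05],[0,0,0]],"turn":[[0,0,0],[0,0,0],[0,0,0]],"grip":[0.3,0.3,0.3]}'
python3 d.py .5294 -.1332 .053
python3 -m creep '{"translation":[[0,0,0.05],[0,0,0],[0,0,0]],"turn":[[0,0,0],[0,0,0],[0,0,0]],"grip":[0.3,0.3,0.3]}'
python3 d.py .5294 -.1332 .053
```

```text
time_s: 32.08
tool_pos: [0.5049, -0.2093, 0.0454]
tool_rot: [-180.0, 0.0, 171.5]
force: [-0.1, 0.5, -1.9]
grip_width: 0.0436
grasp_force: 25.0
t 32.08 grasp F [ 0.5303 -0.1323  0.0641] rot [-1.7999e+02  4.0000e-02  1.7151e+02] force F [-0.17  0.51 -1.89] w 0.0436 gf 25.0
turn left [-0.      0.0002  0.0001]
delta units (tool axes) [ 0.011 -0.011  0.139]
time_s: 32.45
tool_pos: [0.5047, -0.2093, 0.0411]
tool_rot: [-180.0, 0.0, 171.5]
force: [0.6, -0.5, -2.6]
grip_width: 0.043
grasp_force: 25.0
t 32.45 grasp F [ 0.5301 -0.1324  0.0598] rot [-1.800e+02  2.000e-02  1.715e+02] force F [ 0.64 -0.46 -2.56] w 0.043 gf 25.0
turn left [-0.      0.0001  0.    ]
delta units (tool axes) [ 0.009 -0.01   0.085]
```

```bash
python3 -m creep '{"translation":[[0,-0.008,0.05],[0,0,0.035],[-0.06,0,0],[-0.08,0,0],[-0.06,0,0]],"turn":[[0,0,0],[0,0,0],[0,0,0],[0,0,0],[0,0,0]],"grip":[0.3,0.3,0.3,0.3,0.3]}'
python3 d.py
python3 -m creep '{"translation":[[-0.05,0,0],[-0.05,0,0],[-0.05,0,0],[-0.05,0,0]],"turn":[[0,0,0],[0,0,0],[0,0,0],[0,0,0]],"grip":[0.3,0.3,0.3,0.3]}'
python3 d.py .582 -.1332 .0525
```

```text
time_s: 33.08
tool_pos: [0.5212, -0.2123, 0.0343]
tool_rot: [-180.0, 0.0, 171.5]
force: [-1.4, 0.3, -2.3]
grip_width: 0.0436
grasp_force: 25.0
t 33.08 grasp F [ 0.5469 -0.1329  0.053 ] rot [-1.8000e+02  4.0000e-02  1.7152e+02] force F [-1.42  0.12 -2.27] w 0.0436 gf 25.0
turn left [-0.      0.0002  0.0001]
time_s: 33.58
tool_pos: [0.5356, -0.2145, 0.0339]
tool_rot: [180.0, -0.1, 171.5]
force: [-2.6, 0.2, -1.5]
grip_width: 0.0432
grasp_force: 25.0
t 33.58 grasp F [ 0.5614 -0.133   0.0526] rot [ 1.7999e+02 -1.0000e-01  1.7150e+02] force F [-2.6  -0.21 -1.45] w 0.0432 gf 25.0
turn left [ 0.     -0.0005 -0.    ]
delta units (tool axes) [-0.257 -0.002  0.001]
```

```bash
python3 -m creep '{"translation":[[-0.05,0,0],[-0.05,0,0],[-0.05,0,0],[-0.02,0,0]],"turn":[[0,0,0],[0,0,0],[0,0,0],[0,0,0]],"grip":[0.3,0.3,0.3,0.3]}'
python3 d.py
python3 -m creep '{"translation":[[-0.025,0,0],[-0.02,0,0],[0,0,0]],"turn":[[0,0,0],[0,0,0],[0,0,0]],"grip":[0.3,0.3,0.3]}'
python3 d.py .582 -.1332 .0525
```

```text
time_s: 34.08
tool_pos: [0.5497, -0.2167, 0.0339]
tool_rot: [-180.0, -0.0, 171.5]
force: [-3.7, 0.8, -2.7]
grip_width: 0.0434
grasp_force: 25.0
t 34.08 grasp F [ 0.5757 -0.133   0.0526] rot [-1.8000e+02 -2.0000e-02  1.7151e+02] force F [-3.72  0.21 -2.72] w 0.0434 gf 25.0
turn left [-0.     -0.0001  0.    ]
time_s: 34.45
tool_pos: [0.5514, -0.2169, 0.034]
tool_rot: [180.0, -0.2, 171.5]
force: [-7.6, 1.2, 0.4]
grip_width: 0.0438
grasp_force: 25.0
t 34.45 grasp F [ 0.5775 -0.133   0.0527] rot [179.98  -0.22 171.49] force F [-7.65  0.08  0.42] w 0.0438 gf 25.0
turn left [ 0.0001 -0.0012 -0.    ]
delta units (tool axes) [-0.056 -0.002  0.002]
```

```bash
python3 -m creep '{"translation":[[-0.015,0,0],[0,0,0],[0,0,0]],"turn":[[0,0,0],[0,0,0],[0,0,0]],"grip":[0.3,0.3,0.3]}'
python3 d.py
python3 -m creep '{"translation":[[-0.015,0,0],[0,0,0]],"turn":[[0,0,0],[0,0,0]],"grip":[0.3,0.3]}'
python3 d.py; python3 back.py
```

```text
time_s: 34.83
tool_pos: [0.5514, -0.2169, 0.0339]
tool_rot: [180.0, -0.4, 171.5]
force: [-9.5, 2.6, 3.5]
grip_width: 0.0431
grasp_force: 25.0
t 34.83 grasp F [ 0.5775 -0.133   0.0526] rot [179.97  -0.36 171.48] force F [-9.78  1.16  3.45] w 0.0431 gf 25.0
turn left [ 0.0002 -0.002  -0.0001]
time_s: 35.08
tool_pos: [0.5515, -0.2169, 0.0338]
tool_rot: [180.0, -0.5, 171.5]
force: [-13.6, 3.2, 6.3]
grip_width: 0.0434
grasp_force: 25.0
t 35.08 grasp F [ 0.5777 -0.133   0.0525] rot [179.96  -0.5  171.48] force F [-13.95   1.16   6.32] w 0.0434 gf 25.0
turn left [ 0.0002 -0.0028 -0.0001]
heavy 111 back face X [0.6079 0.6084 0.6092] wall top X [0.6442 1.0213]
mid 99 back face X [0.6088 0.6097 0.6102] wall top X [0.6437 0.6491]
light 90 back face X [0.6137 0.6143 0.615 ] wall top X [0.6435 0.6491]
```

The middle stop is solid: force went from 4 to 14 N with no motion, and the canister ends 48 mm behind the lane point, inside the expected 46–58. Light (about 55 mm) was solid too. The stops evidently did not all start at 0. I'll release this one, then re-press the heavy canister, whose solid stop was less clear.

```bash
python3 -m creep '{"translation":[[0.04,0,0],[0,0,0.008],[0,0,0],[0,0,0],[0,0,0]],"turn":[[0,0,0],[0,0,0],[0,0,0],[0,0,0],[0,0,0]],"grip":[0.3,0.3,0.75,0.75,0.75]}'
python3 d.py
python3 -m creep '{"translation":[[0,0,-0.15],[0,0,-0.4],[0,0,-0.5],[0,0,-0.2],[0,0,0]],"turn":[[0,0,0],[0,0,0],[0,0,0],[0,0,0],[0,0,0]],"grip":[0.75,0.75,0.75,0.75,0.75]}'
python3 cans.py;python3 d.py .576 -.0432 .0505
```

```text
time_s: 35.85
tool_pos: [0.5537, -0.2172, 0.0343]
tool_rot: [-180.0, 0.2, 171.5]
force: [-0.7, -0.0, 0.4]
grip_width: 0.0627
grasp_force: 0.0
t 35.85 grasp F [ 0.5797 -0.133   0.053 ] rot [-1.7998e+02  1.5000e-01  1.7152e+02] force F [-0.64 -0.14  0.4 ] w 0.0627 gf 0.0
turn left [-0.0001  0.0008  0.0001]
time_s: 36.48
tool_pos: [0.5534, -0.2173, 0.1351]
tool_rot: [-180.0, 0.2, 171.5]
force: [-0.6, 1.1, -0.1]
grip_width: 0.0656
grasp_force: 0.0
scene heavy cap 260 [ 0.5777 -0.0419  0.0887] stopx [0.5892 0.6056 0.6098]
scene mid cap 243 [ 0.5788 -0.1316  0.0888] stopx [0.5873 0.6063 0.6109]
scene light cap 241 [ 0.5834 -0.2218  0.0885] stopx [0.5785 0.6105 0.616 ]
side heavy cap 235 [ 0.5754 -0.0473  0.0879] stopx [0.5553 0.5994 0.6102]
side mid cap 299 [ 0.5758 -0.1362  0.0878] stopx [0.5562 0.6007 0.6111]
side light cap 372 [ 0.5812 -0.2268  0.088 ] stopx [0.5613 0.6051 0.6161]
t 36.58 grasp F [ 0.5777 -0.1328  0.1511] rot [ 1.7998e+02 -1.0000e-01  1.7151e+02] force F [-0.27  0.79 -1.4 ] w 0.0648 gf 0.0
turn left [ 0.0001 -0.0005  0.    ]
delta units (tool axes) [0.019 1.12  1.258]
```

```bash
python3 -m creep '{"translation":[[0,0.56,0],[0.02,0.56,0],[0,0,0],[0,0,0.4],[0,0,0.4]],"turn":[[0,0,0],[0,0,0],[0,0,0],[0,0,0],[0,0,0]],"grip":[0.75,0.75,0.75,0.75,0.75]}'
python3 -m creep '{"translation":[[0,0,0.3],[0,0,0.14],[0,0,0],[0,0,0]],"turn":[[0,0,0],[0,0,0],[0,0,0],[0,0,0]],"grip":[0.75,0.75,0.75,0.75]}'
python3 d.py .576 -.0432 .0505
python3 -m creep '{"translation":[[0,0,0],[0,0,0],[0,0,0],[0,0,-0.01],[0,0,0]],"turn":[[0,0,0],[0,0,0],[0,0,0],[0,0,0],[0,0,0]],"grip":[0.3,0.3,0.3,0.3,0.3]}' 25
python3 d.py
```

```text
time_s: 37.2
tool_pos: [0.5632, -0.1292, 0.0676]
tool_rot: [-180.0, -0.1, 171.5]
force: [-0.1, -0.6, -0.3]
grip_width: 0.0652
grasp_force: 0.0
time_s: 37.7
tool_pos: [0.5648, -0.1285, 0.0352]
tool_rot: [-180.0, 0.1, 171.5]
force: [0.7, 0.1, 0.9]
grip_width: 0.065
grasp_force: 0.0
t 37.7 grasp F [ 0.5775 -0.0437  0.0539] rot [-1.7999e+02  9.0000e-02  1.7149e+02] force F [0.64 0.2  0.9 ] w 0.065 gf 0.0
turn left [-0.0001  0.0005 -0.    ]
delta units (tool axes) [0.019 0.006 0.042]
time_s: 38.33
tool_pos: [0.5638, -0.1281, 0.0348]
tool_rot: [180.0, -0.0, 171.5]
force: [0.1, -0.7, -2.4]
grip_width: 0.0435
grasp_force: 25.0
t 38.33 grasp F [ 0.5765 -0.0433  0.0535] rot [ 1.8000e+02 -4.0000e-02  1.7151e+02] force F [ 0.24 -0.63 -2.44] w 0.0435 gf 25.0
turn left [ 0.     -0.0002  0.0001]
```

```bash
python3 -m creep '{"translation":[[-0.015,0,-0.006],[-0.015,0,-0.004],[0,0,0]],"turn":[[0,0,0],[0,0,0],[0,0,0]],"grip":[0.3,0.3,0.3]}'
python3 d.py
python3 -m creep '{"translation":[[-0.02,0,-0.01],[0,0,0]],"turn":[[0,0,0],[0,0,0]],"grip":[0.3,0.3]}'
python3 d.py
python3 -m creep '{"translation":[[-0.015,0,-0.005],[0,0,0]],"turn":[[0,0,0],[0,0,0]],"grip":[0.3,0.3]}'
python3 d.py;python3 back.py
```

```text
time_s: 38.7
tool_pos: [0.5645, -0.1282, 0.0349]
tool_rot: [180.0, -0.2, 171.5]
force: [-4.5, 0.7, -3.1]
grip_width: 0.0437
grasp_force: 25.0
t 38.7 grasp F [ 0.5773 -0.0434  0.0536] rot [180.    -0.25 171.5 ] force F [-4.57  0.03 -3.1 ] w 0.0437 gf 25.0
turn left [ 0.     -0.0014  0.    ]
time_s: 38.95
tool_pos: [0.5645, -0.1283, 0.035]
tool_rot: [180.0, -0.4, 171.5]
force: [-8.3, 0.1, -4.3]
grip_width: 0.0438
grasp_force: 25.0
t 38.95 grasp F [ 0.5774 -0.0434  0.0537] rot [179.99  -0.43 171.49] force F [-8.24 -1.17 -4.3 ] w 0.0438 gf 25.0
turn left [ 0.     -0.0024 -0.    ]
time_s: 39.2
tool_pos: [0.5645, -0.1282, 0.035]
tool_rot: [180.0, -0.6, 171.5]
force: [-9.4, 1.8, -3.2]
grip_width: 0.0437
grasp_force: 25.0
t 39.2 grasp F [ 0.5775 -0.0434  0.0537] rot [179.99  -0.57 171.49] force F [-9.54  0.37 -3.17] w 0.0437 gf 25.0
turn left [ 0.0001 -0.0032 -0.0001]
heavy 106 back face X [0.6077 0.6084 0.609 ] wall top X [0.644  1.0212]
mid 98 back face X [0.6088 0.6094 0.6101] wall top X [0.6437 0.6494]
light 90 back face X [0.6137 0.6143 0.6149] wall top X [0.6435 0.6493]
```

Heavy is solid too: 9.5 N with the floor load off and no motion against about 3 N drag. Releasing and backing away.

```bash
python3 -m creep '{"translation":[[0.04,0,0],[0,0,0.02],[0,0,0.01],[0,0,0],[0,0,0]],"turn":[[0,0,0],[0,0,0],[0,0,0],[0,0,0],[0,0,0]],"grip":[0.3,0.3,0.3,0.75,0.75]}'
python3 d.py
python3 -m creep '{"translation":[[0,0,0],[0,0,-0.1],[0,0,-0.4],[0,0,-0.5],[0,0,-0.5]],"turn":[[0,0,0],[0,0,0],[0,0,0],[0,0,0],[0,0,0]],"grip":[0.75,0.75,0.75,0.75,0.75]}'
python3 -m creep '{"translation":[[0,0.6,0],[0,0.6,0],[0,0.6,0],[0,0,0],[0,0,0]],"turn":[[0,0,0],[0,0,0],[0,0,0],[0,0,0],[0,0,0]],"grip":[0.75,0.75,0.75,0.75,0.75]}'
python3 cans.py; python3 back.py
python3 - <<'E'
from h import *
c=cam('side');save(c,'final.png',(230,110,430,330),2.7)
E
```

```text
time_s: 39.98
tool_pos: [0.5684, -0.1289, 0.0363]
tool_rot: [-180.0, 0.3, 171.5]
force: [-0.2, 0.1, 1.1]
grip_width: 0.0567
grasp_force: 0.0
t 39.98 grasp F [ 0.5812 -0.0435  0.055 ] rot [-179.99    0.3   171.51] force F [-0.17  0.11  1.1 ] w 0.0567 gf 0.0
turn left [-0.0001  0.0016  0.    ]
time_s: 40.6
tool_pos: [0.5663, -0.1285, 0.1567]
tool_rot: [-180.0, 0.1, 171.5]
force: [0.1, -1.1, -0.0]
grip_width: 0.0654
grasp_force: 0.0
time_s: 41.22
tool_pos: [0.5875, 0.0134, 0.1552]
tool_rot: [-180.0, 0.1, 171.5]
force: [0.6, 0.8, -0.2]
grip_width: 0.0655
grasp_force: 0.0
scene heavy cap 266 [ 0.578  -0.0419  0.0887] stopx [0.5818 0.6046 0.6097]
scene mid cap 256 [ 0.5786 -0.1314  0.0884] stopx [0.5787 0.6062 0.6106]
scene light cap 235 [ 0.583  -0.2221  0.0885] stopx [0.5892 0.611  0.6159]
side heavy cap 241 [ 0.5754 -0.0473  0.0877] stopx [0.5563 0.5996 0.6105]
side mid cap 295 [ 0.576  -0.1364  0.0878] stopx [0.5562 0.6009 0.6111]
side light cap 377 [ 0.581  -0.2268  0.0879] stopx [0.5617 0.6053 0.6165]
heavy 106 back face X [0.6077 0.6085 0.6091] wall top X [0.6441 1.0204]
mid 100 back face X [0.6089 0.6096 0.6102] wall top X [0.6435 0.6493]
light 88 back face X [0.6137 0.6144 0.6149] wall top X [0.6439 0.6492]
```

View pics/final.png

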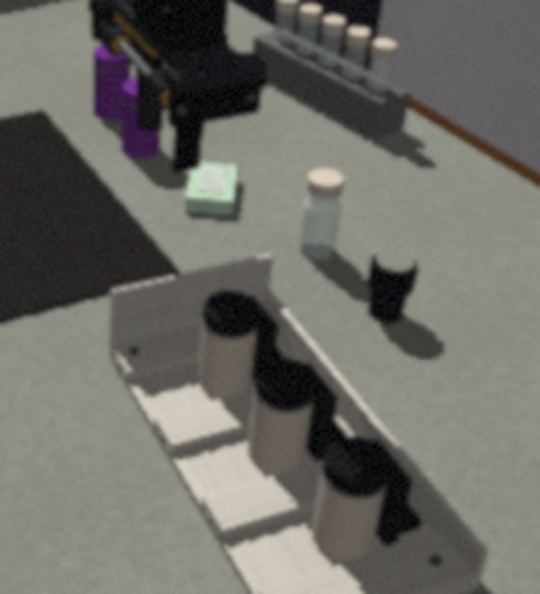

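Final view: all three canisters stand upright against their stops, heavy (230,345), middle (285,415) and light (355,500). The slide box (213,190), vial (323,210) and eyepiece (390,290) are where they were. The gripper is clear, so I'm handing in.

```bash
python3 -c "
from cell import env
print(env.sign_off())"
```

```text
the job is handed in; nothing more can be done
None
```

The job is handed in (no verdict came back): heaviest, middle and lightest canisters stand upright and released in their lanes, each pushed until its stop held solid at 9.5–15 N (wrist reading); but by camera the stops moved only about 21–25 mm of the stated 28 mm, so I take them as home on force and the assumption that they started partly back, not on measured travel.

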